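# Pack a three-cup dessert carrier

### The arm

A 6-joint arm with a two-finger parallel gripper is mounted at the origin on a cart in front of the work surface, level with it; the furniture and walls round the work are solid. World frame = base frame: x ahead of the robot, y to its left, z up, the work surface at z = 0. Lengths are in mm, angles in rad, forces in N, time in s.
With the tool pointing down it reaches from about 225 to 875 mm from the base axis. Payload 3.4 kg.
Tool frame: the origin (TCP) lies at the very end of the fingers, on their centre line; the grasp point (between the pads) lies 19 mm behind it; z points along the fingers, x is the direction in which the jaws open and shut, and the axes are right-handed (so a half turn about z gives the same grasp; the last joint's range is limited). The gripper opens to 85 mm and grips with 20 to 120 N. Pads are 22 mm wide; open, the fingers measure 114 mm over their backs; the gripper's body (76 mm by 85 mm) begins 54 mm behind the grasp point. The pads swing forward as they close: fully open they stand 13 mm farther back than shut.
Start: joints at [-1.426, 0.276, 1.505, -0, 1.361, -0.121], TCP at [151.04, -554.845, 196.028] pointing down, gripper open.
Joint ranges: [-2.89, 2.89], [-0.75, 2.08], [0.22, 2.7], [-1.18, 4.32], [0.11, 2.71], [-2.7, 2.7]. Speed limits (rad/s): [2.57, 2.57, 3.14, 3.14, 3.14, 3.14].

### API

Orientations are given as a unit quaternion [x, y, z, w].
In Python, from bench import ctrl gives the robot as it stands. The module is installed in compiled form; this text tells all that it offers.
- The arm moves only by the shell command python3 -m pendant 'ROWS' [FORCE]. ROWS is a JSON object of lists of equal length, an entry for each row: "claw": the opening, from 0 (shut) to 1 (fully open); "translation": the shift along the world's x, y, z in units of 25 mm (1.0 is 25 mm), a list of three; "dr": the turn, a rotation vector about the world's x, y, z in degrees, a list of three. A call has 1 to 8 rows; each row shifts and turns the commanded pose from where the row before left it; what a row does not reach is not made up. A row lasts 1/12 s, in which the tool goes at most 41.7 mm and 7.16 degrees, less where a joint would pass 70% of its speed; a pose out of reach is approached as far as the arm can. A call is refused whole if a number of a shift passes 1 or a number of a turn 7.16, either way. A call with a gripper value outside its range is refused whole. The fingers move at their own pace and stop on an object; FORCE is the grip in N (left out, the last holds). Time passes only in rows, so rows that do not move let the fingers close. It gives the time, the measured TCP pose, the force and the opening at its end, in the units of the state.
- ctrl.state(): the state, without advancing time (a new reading comes with each control period).
- ctrl.snapshot(name): name is "side" or "top" or "wrist"; returns the picture (400x640x3 uint8, red, green, blue); there is no depth.
- ctrl.get_calibration(name): a dict with "intrinsics" (3x3 intrinsics, pixels), "D" ([k1, k2, p1, p2, k3] as OpenCV has them; the pictures are not rectified), "xyz" and "attitude" of the camera in the world; the wrist camera has in their place "T_tool_cam" (4x4, takes a point from camera to tool coordinates, whose origin is the TCP and whose axes are the tool frame's). Camera axes: x right, y down, z forward; pixel columns grow to the right and rows downward; lengths in mm; the calibration is good to about 2 mm. A picture is of the moment at which its call begins: read the wrist's pose just before it. get_calibration takes no time and is no camera call.
- ctrl.close_job(): hands the job in, once; it reports no verdict.
The state is a dict: "time_s": time; "joint_pos": joint angles; "dq": joint speeds; "tau": joint torques, N m; "ee_pos": TCP position; "tool_rot": TCP orientation; "wrist_force": force on the tool from outside, world axes, zero at the start; "moment": the same for the moment, N m; "finger_gap": finger opening in mm.
Only numpy, scipy, OpenCV 4.12 (cv2) and the standard library are available. Lean on these libraries where they do the work, as an engineer would, in place of code of your own. Each camera call takes 0.05 s, during which the arm holds its last target.

### The job

Pack the small metal cup carrier for delivery: stand the two loose custard cups upright in its lane next to the one already there, then nudge the stiff retainer towards the cups until the face that meets them is on the black fill line, not past it, since that would squash the cups. Then seat the clear cover squarely over the row so that it rests flat on the carrier's deck, and let go; leave the other things on the worktop where they are.

Things in the scene. Friction and masses are not known exactly. Their poses are not given: they have to be found in the camera images.
- carrier: cup carrier, fixed to the worktop: aluminium base plate 110 mm wide (its x), 320 mm long (its y, from -185 to +135 mm, a flat wire loop 20 mm farther at each end), deck top at z = 10 mm. Origin at table height on the lane's centre line; y runs along the lane from the retainer to the end stop. Three cups in the lane between end stop and fill line leave about 8 mm to spare
- end_stop (a point): middle of the inner face of the fixed end stop where it meets the deck (carrier y = +110 mm); axes as the carrier's. The stop is an upright steel plate 60 mm wide, 6 mm thick (outer face at y = +116 mm), top at z = 55 mm. The lane in front of it lies between two low steel curbs: inner faces at x = -32 and +32 mm, outer at -38 and +38 mm, tops 6 mm above the deck, from y = -84 to +116 mm
- fill_line (a point): the black line scribed across the deck and both curbs at y = -72 mm of the carrier; the point is at deck height, at the lane's centre
- retainer (a joint): travel of the retainer along the carrier's +y, in m: 0 = drawn back (its cup-side face at carrier y = -147 mm), 0.075 = that face exactly on the fill line, 0.105 = end of travel (cups squashed before). Starts at 0.010 to 0.040. Stiff friction slide: about 6 N moves it, it stays where left and does not spring back. With cups loaded it can be pushed from behind but hardly gripped
- retainer_face (a point): middle of the retainer's cup-side face, 20 mm above the deck; axes as the carrier's. The retainer is an upright grey plate 56 mm wide (x), 8 mm thick, top 46 mm above the deck, with a round rolled top edge standing 2 mm out at the back: its back face is 8 mm, the rolled edge 10 mm, to the -y side of this point. The deck behind it is clear
- cup_a: pleated paper cup of set custard, 43 mm high, 58 mm across at the rim (57 to 59 with the pleats), narrower at the foot, 75 g; z up, origin at the centre of its underside. Already in the lane, close to the end stop, standing on the deck
- cup_b: pleated paper cup of set custard, 42 mm high, 58 mm across at the rim (57 to 59 with the pleats), narrower at the foot, 75 g; z up, origin at the centre of its underside. Loose on the worktop to the right of the carrier; goes into the lane
- cup_c: pleated paper cup of set custard, 43 mm high, 58 mm across at the rim (57 to 59 with the pleats), narrower at the foot, 75 g; z up, origin at the centre of its underside. Loose on the worktop to the right of the carrier; goes into the lane. The order of cups does not matter
- cover: clear see-through plastic box cover, open below, a grey band round its lower edge, left of the carrier, 190 to 310 g. Origin at the centre of its opening at the lower edge; z up, y along its length. Outside 88 x 216 mm (x, y), 65 mm high; inside 82 x 210 x 62 mm, either way round. Seated it stands on the deck round curbs, end stop and retainer; its end wall lands on a retainer that is short of the line
- cover_seat (a point): where the cover's origin belongs when it is seated: carrier x = 0, y = +15 mm, z = 10 mm (the deck); the cover's y then lies along the carrier's y. The fit has 3 mm of play to each side across, and along the lane 4 mm towards -y and 6 mm towards +y
- cover_handle (a point): middle of the cover's handle, a steel bar 12 mm thick and 90 mm long along the cover's y, 93 mm above its lower edge; 22 mm of room between bar and cover top
- tape_roll: roll of masking tape, 82 mm across, 24 mm high, lying behind the carrier; origin at the centre of its underside; a bystander
- big_ring: steel ring cutter, 71 mm across, 36 mm high, behind the carrier on the right; a bystander
- small_ring: smaller steel ring cutter, 55 mm across, 31 mm high, beside the big one; a bystander
Not all that is in view belongs to the job. What is shaped like the cup_c but orange, pink or turquoise is not meant.

How it is judged:
By the outcome, as a careful person would: the job done as asked, in the order asked, and still so for the second after the job is handed in, with the robot touching nothing.
It also fails if it takes over 72 s, if anything falls off the work surface, if the arm or the gripper's body presses on something with over 40 N, if the wrist force passes 120 N, or if a joint passes its speed limit or range.

## Working session

There is one attempt and no reset: what is moved stays moved. The work goes in short steps, Python scripts to look and compute and a shell command to move; the robot and the scene stay as the last step left them, time stands still between calls to the robot, and variables do not carry over. Pictures are saved under pics/ and viewed, and the job is handed in when it is done.

```bash
mkdir -p pics; ls
python3 - <<'E'
from bench import ctrl
import cv2,json
s=ctrl.state();print(s)
for n in("side","top","wrist"):
    c=ctrl.get_calibration(n);print(n,c)
    im=ctrl.snapshot(n);cv2.imwrite(f"pics/{n}0.png",im[:,:,::-1])
E
```

```text
pics
{'time_s': 0.0, 'joint_pos': array([-1.42597468e+00,  2.76606975e-01,  1.50616652e+00,  4.92268720e-05,
        1.36066570e+00, -1.20966223e-01]), 'dq': array([-1.45241186e-03,  8.86353846e-05, -8.09380793e-05,  8.93663261e-04,
        9.68785179e-04,  3.57165345e-04]), 'tau': array([ 1.87456517e-04, -4.16768575e+01, -2.45802462e+01,  1.66392838e-04,
        1.10734851e-02, -9.04764050e-06]), 'ee_pos': array([ 150.98080856, -554.20792419,  195.11962006]), 'tool_rot': array([ 7.94562310e-01, -6.07181919e-01, -6.43780203e-04, -6.62240322e-04]), 'wrist_force': array([-1.23647792,  0.61258619,  0.31274203]), 'moment': array([0.01629838, 0.00237231, 0.00326761]), 'finger_gap': 85.452784225619}
side {'intrinsics': array([[449.24966406,   0.        , 315.44452956],
       [  0.        , 449.24966406, 198.05662616],
       [  0.        ,   0.        ,   1.        ]]), 'D': array([0.02010451, 0.        , 0.        , 0.        , 0.        ]), 'xyz': array([  -74.11294767, -1180.38558412,   779.6645161 ]), 'attitude': array([ 0.83305144, -0.21684502,  0.13484754, -0.4907338 ])}
top {'intri
[... 276 characters left out ...]
55099256, 1537.74537091]), 'attitude': array([-0.63629653,  0.75425859, -0.12457829,  0.1034454 ])}
wrist {'intrinsics': array([[305.93809775,   0.        , 318.97651794],
       [  0.        , 305.93809775, 196.65045798],
       [  0.        ,   0.        ,   1.        ]]), 'D': array([0.0178909, 0.       , 0.       , 0.       , 0.       ]), 'T_tool_cam': array([[ 9.99999758e-01, -8.65067047e-05, -6.90916214e-04,
         3.99733001e-01],
       [ 2.62767461e-04,  9.65770678e-01,  2.59397239e-01,
        -6.48473673e+01],
       [ 6.44827021e-04, -2.59397358e-01,  9.65770467e-01,
        -1.77804062e+02],
       [ 0.00000000e+00,  0.00000000e+00,  0.00000000e+00,
         1.00000000e+00]])}
```

View pics/side0.png

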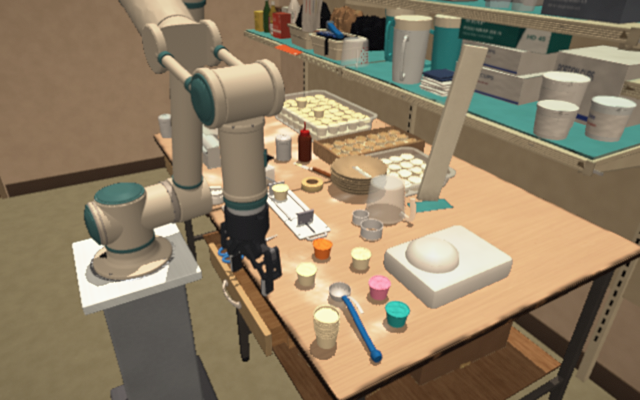

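View pics/top0.png

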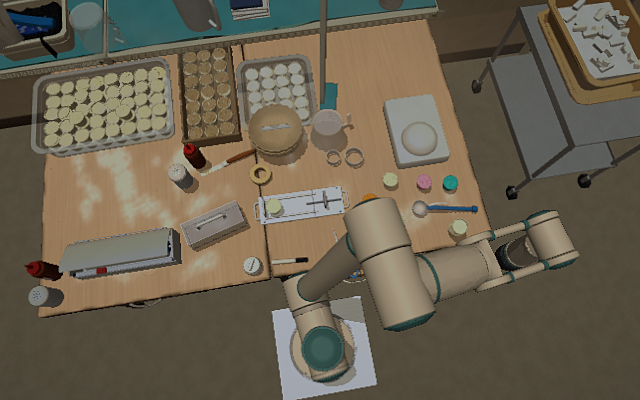

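View pics/wrist0.png

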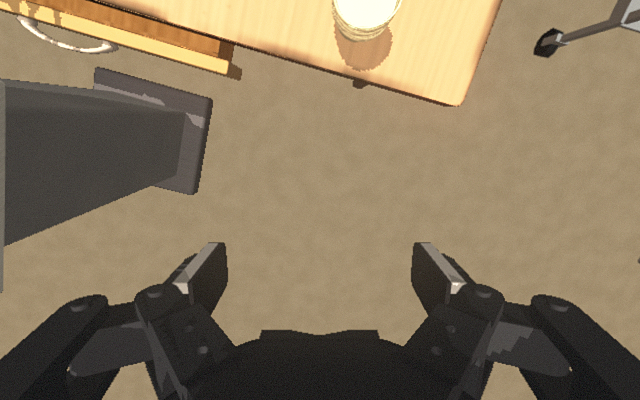

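The side view shows cream cups at (306,275) and (361,259). There is a taller cream cup or stack at (326,327), and orange (322,249), pink (378,288) and turquoise (397,315) decoys. The carrier is near (297,210), with one cup at its far end at (281,192). I'll enlarge these areas.

```bash
cat > h.py <<'E'
import numpy as np,cv2,glob
from scipy.spatial.transform import Rotation as R
from bench import ctrl
def cam(name,s=None):
    c=ctrl.get_calibration(name)
    if name=="wrist":
        s=s or ctrl.state(); T=np.eye(4);T[:3,:3]=R.from_quat(s["tool_rot"]).as_matrix();T[:3,3]=s["ee_pos"]
        T=T@c["T_tool_cam"]
    else:
        T=np.eye(4);T[:3,:3]=R.from_quat(c["attitude"]).as_matrix();T[:3,3]=c["xyz"]
    return dict(K=c["intrinsics"],D=c["D"],T=T)
def ray(C,uv):
    p=cv2.undistortPoints(np.array([[uv]],float),C["K"],C["D"])[0,0]
    d=C["T"][:3,:3]@np.r_[p,1];return C["T"][:3,3],d/np.linalg.norm(d)
def atz(C,uv,z):
    o,d=ray(C,uv);return o+d*(z-o[2])/d[2]
def tri(obs):
    A=np.zeros((3,3));b=np.zeros(3)
    for C,uv in obs:
        o,d=ray(C,uv);P=np.eye(3)-np.outer(d,d);A+=P;b+=P@o
    x=np.linalg.solve(A,b);res=[np.linalg.norm(np.cross(x-ray(C,uv)[0],ray(C,uv)[1])) for C,uv in obs]
    return x,np.round(res,1)
def proj(C,X):
    Ti=np.linalg.inv(C["T"]);X=np.atleast_2d(np.array(X,float))
    p,_=cv2.projectPoints(X,cv2.Rodrigues(Ti[:3,:3])[0],Ti[:3,3],C["K"],C["D"]);return p[:,0]
def crop(src,dst,x0,y0,x1,y1,f):
    im=cv2.imread(src) if isinstance(src,str) else src
    o=cv2.resize(im[y0:y1,x0:x1],None,fx=f,fy=f,interpolation=cv2.INTER_CUBIC)
    st=20 if f<6 else 10
    for u in range((x0//st+1)*st,x1,st):
        cv2.line(o,(int((u-x0+.5)*f),0),(int((u-x0+.5)*f),6),(0,0,255),1);cv2.putText(o,str(u),(int((u-x0)*f)-10,16),0,.35,(0,0,255),1)
    for v in range((y0//st+1)*st,y1,st):
        cv2.line(o,(0,int((v-y0+.5)*f)),(6,int((v-y0+.5)*f)),(0,0,255),1);cv2.putText(o,str(v),(8,int((v-y0)*f)+4),0,.35,(0,0,255),1)
    cv2.imwrite(dst,o)
def shot(name,fn):
    import json
    s=ctrl.state();im=np.array(ctrl.snapshot(name))[:,:,::-1].copy();cv2.imwrite(f"pics/{fn}.png",im)
    json.dump(dict(ee_pos=list(map(float,s["ee_pos"])),tool_rot=list(map(float,s["tool_rot"]))),open(f"pics/{fn}.json","w"))
    return im
def load(fn):
    import json
    return cam("wrist",json.load(open(f"pics/{fn}.json")))
E
python3 - <<'E'
from h import *
crop("pics/side0.png","pics/s0a.png",240,170,420,350,3.3)
crop("pics/top0.png","pics/t0a.png",175,160,355,280,4.4)
crop("pics/top0.png","pics/t0b.png",340,140,490,250,5)
E
```

```text
(no output)
```

View pics/s0a.png

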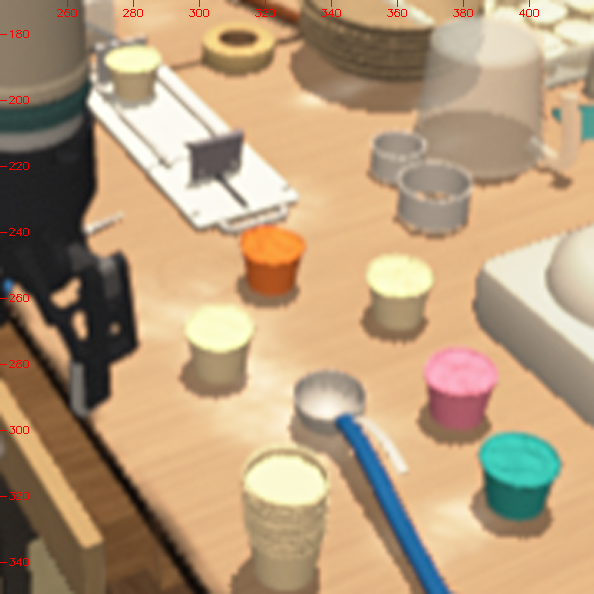

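View pics/t0a.png

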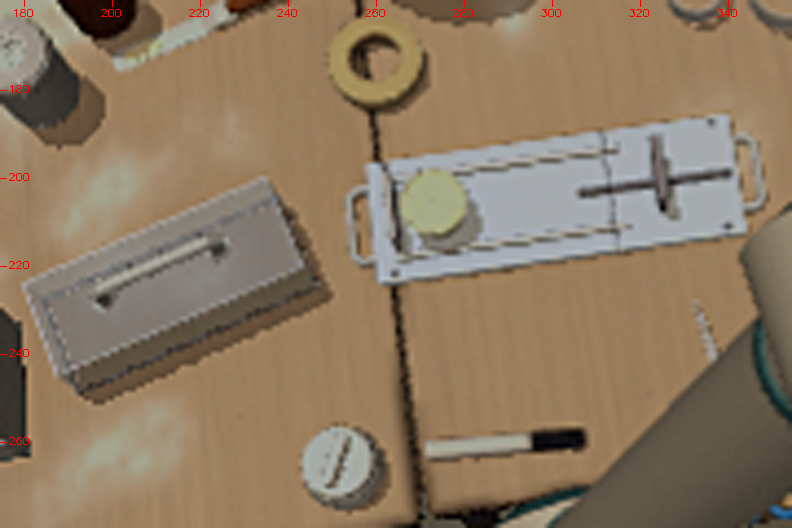

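View pics/t0b.png

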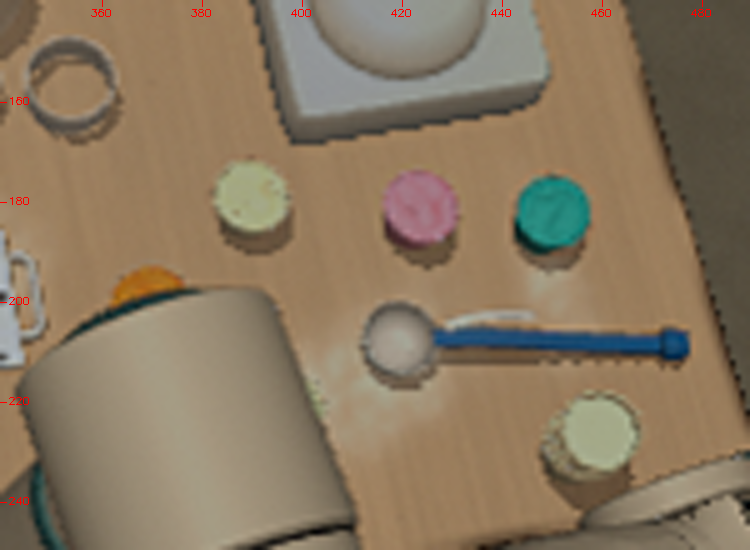

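The crops give these candidates:
- Cream cup at side (361,251), which is top (390,178).
- Cream cup at side (306,269), half hidden under the arm in the top view.
- Tall nested stack at side (325,320). It is about twice as high as a cup, so it isn't one of ours.

The orange, pink and turquoise ones are decoys. The two single cream cups match cup_b and cup_c. Next I'll measure.

Run:
```python
from h import *
np.set_printoptions(precision=1,suppress=True)
S=cam("side");T=cam("top")
def p(n,a,b): print(n,*tri([(S,a),(T,b)]))
p("cupA rim",(280,187.5),(273.5,205.5))
p("cup1 rim",(360.7,252.5),(390,178.5))
p("retainer top R?",(312.5,210.5),(323.5,191))
print("cup2 rim @42",atz(S,(306,269.5),42)); print("cup1@42",atz(S,(360.7,252.5),42),atz(T,(390,178.5),42))
print("orange@42",atz(S,(322,244),42))
print("stack",tri([(S,(325,312)),(T,(459,226.5))]))
# carrier corners (top) at z=10
for n,uv in dict(nearR=(345.5,212.5),farR=(340,186),farL=(259.5,197.5),nearL=(262.5,224)).items(): print(n,atz(T,uv,10))
for uv in ((311.5,190),(315.5,215),(262,200),(266,217),(264.5,208)): print(uv,atz(T,uv,10))
# retainer top
for uv in ((323.5,191),(326.5,206)):print("ret",atz(T,uv,56))
# cover handle ends & corners
for uv in ((198,227.5),(225,214.5)):print("handle@99",atz(T,uv,99))
for uv in ((181,223.5),(235.5,200),(246,219.5),(189,246)):print("covtop@65",atz(T,uv,65))
for uv in ((248,226),(195,250)):print("covbot@0",atz(T,uv,0))
```

```text
cupA rim [516.8  96.9  48.7] [0.7 0.7]
cup1 rim [ 551.  -352.8   41.5] [0.4 0.4]
retainer top R? [541.4 -94.7  47.3] [0.1 0.1]
cup2 rim @42 [ 380.3 -347.1   42. ]
cup1@42 [ 550.9 -353.3   42. ] [ 550.4 -352.5   42. ]
orange@42 [ 476.8 -265.7   42. ]
stack (array([ 317.4, -546.8,   84.3]), array([1.7, 1.7]))
nearR [ 455.6 -164.3   10. ]
farR [ 563.7 -162.9   10. ]
farL [569.4 148.5  10. ]
nearL [463.8 149.9  10. ]
(311.5, 190) [566. -52.  10.]
(315.5, 215) [465.  -51.1  10. ]
(262, 200) [557.8 140.3  10. ]
(266, 217) [488.5 133.6  10. ]
(264.5, 208) [524.6 134.9  10. ]
ret [538.5 -94.3  56. ]
ret [479.  -95.4  56. ]
handle@99 [464.  365.8  99. ]
handle@99 [495.4 267.5  99. ]
covtop@65 [499.4 434.5  65. ]
covtop@65 [555.2 230.9  65. ]
covtop@65 [474.9 200.9  65. ]
covtop@65 [411.9 411.4  65. ]
covbot@0 [468.1 205.7   0. ]
covbot@0 [410.  409.2   0. ]
```

```bash
python3 -m pendant '{"claw":[1,1,1,1,1,1,1,1],"translation":[[1,0.7,0],[1,0.7,0],[1,0.7,0],[1,0.7,0],[1,0.7,0],[1,0.7,0],[1,0.7,0],[1,0.7,0]],"dr":[[0,0,7],[0,0,7],[0,0,7],[0,0,7],[0,0,7],[0,0,7],[0,0,7],[0,0,7]]}' 25
python3 -m pendant '{"claw":[1,1,1,1,1,1,1],"translation":[[1,0.7,0],[1,0.7,0],[1,0.7,0],[1,0.7,0],[0.5,0.5,0],[0,0,0],[0,0,0]],"dr":[[0,0,5],[0,0,5],[0,0,5],[0,0,3],[0,0,0],[0,0,0],[0,0,0]]}'
python3 - <<'E'
from h import *
shot("wrist","w1");shot("top","top1")
crop("pics/w1.png","pics/w1z.png",0,0,640,400,1.25)
E
```

```text
time_s: 0.82
ee_pos: [352.0, -413.6, 195.8]
tool_rot: [0.987, -0.16, -0.0, -0.0]
wrist_force: [-0.3, 0.4, 0.6]
finger_gap: 85.2
time_s: 1.4
ee_pos: [463.7, -331.6, 195.6]
tool_rot: [1.0, -0.006, -0.001, -0.0]
wrist_force: [0.4, 0.4, -0.5]
finger_gap: 85.3
```

View pics/w1z.png

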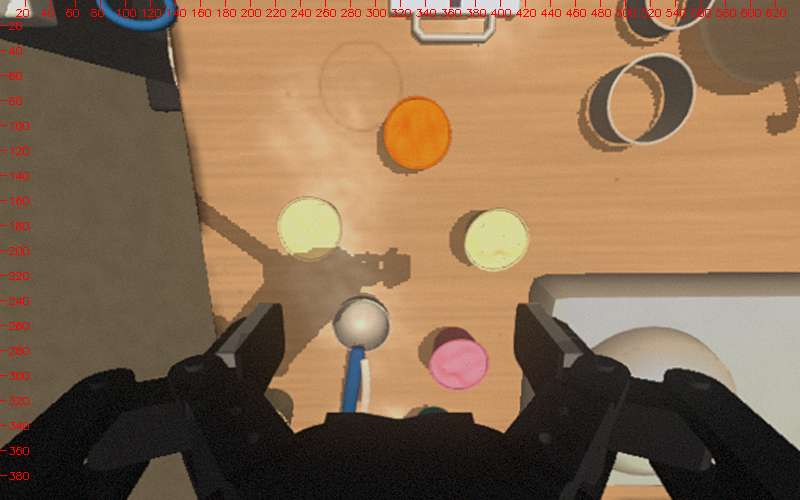

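This wrist view shows cup2 at (248,182), cup1 at (397,191), orange at (334,105) and pink at (367,290). Next I'll segment the rims and triangulate them against the side and top views.

```bash
cat >> h.py <<'E'
def rimblob(im,guess,r=45):
    hsv=cv2.cvtColor(im,cv2.COLOR_BGR2HSV)
    m=((hsv[...,0]>22)&(hsv[...,0]<40)&(hsv[...,1]>45)&(hsv[...,1]<160)&(hsv[...,2]>190)).astype(np.uint8)
    m=cv2.morphologyEx(m,cv2.MORPH_OPEN,np.ones((3,3)))
    n,l,st,ce=cv2.connectedComponentsWithStats(m)
    i=l[int(guess[1]),int(guess[0])]
    if i==0: return None
    cs,_=cv2.findContours((l==i).astype(np.uint8),cv2.RETR_EXTERNAL,cv2.CHAIN_APPROX_NONE)
    c=max(cs,key=cv2.contourArea);c=cv2.convexHull(c);return cv2.fitEllipse(c)
E
python3 - <<'E'
from h import *
np.set_printoptions(precision=1,suppress=True)
im=cv2.imread("pics/w1.png");C=load("w1");S=cam("side");T=cam("top")
for n,g,su in(("cup1",(397,191),(360.7,252.5)),("cup2",(248,182),(306,269.5))):
    e=rimblob(im,g);print(n,e,"d@42",e[1][1]*0,atz(C,e[0],42),tri([(C,e[0]),(S,su)]))
    a=atz(C,(e[0][0]-e[1][0]/2,e[0][1]),42);b=atz(C,(e[0][0]+e[1][0]/2,e[0][1]),42);print("diam",np.linalg.norm(a-b))
crop("pics/top1.png","pics/top1z.png",340,140,490,250,5)
E
```

```text
cup1 ((396.2909240722656, 192.14756774902344), (45.6298942565918, 50.933719635009766), 53.04240036010742) d@42 0.0 [ 548.9 -351.2   42. ] (array([ 550.4, -352.1,   40.9]), array([1.3, 1.3]))
diam 50.74971552870668
cup2 ((247.32933044433594, 181.95989990234375), (45.735389709472656, 49.255706787109375), 98.50394439697266) d@42 0.0 [ 383.6 -337.7   42. ] (array([ 383.1, -339.6,   36. ]), array([1.1, 1.1]))
diam 50.52075875501398
```

View pics/top1z.png

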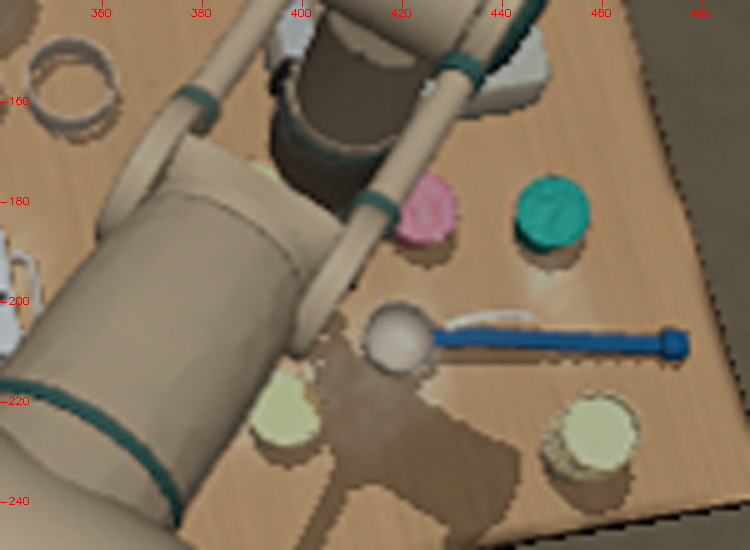

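```bash
python3 -m pendant '{"claw":[1,1,1,1,1,1],"translation":[[-0.8,-0.08,-0.75],[-0.8,-0.08,-0.75],[-0.8,-0.08,-0.75],[-0.8,-0.08,-0.75],[0,0,0],[0,0,0]],"dr":[[0,0,0],[0,0,0],[0,0,0],[0,0,0],[0,0,0],[0,0,0]]}'
python3 - <<'E'
from h import *
shot("wrist","w2")
crop("pics/w2.png","pics/w2z.png",150,80,490,340,2.3)
E
```

```text
time_s: 2.0
ee_pos: [381.7, -340.6, 120.5]
tool_rot: [1.0, -0.008, -0.001, -0.001]
wrist_force: [0.0, -0.2, -0.6]
finger_gap: 85.5
```

View pics/w2z.png

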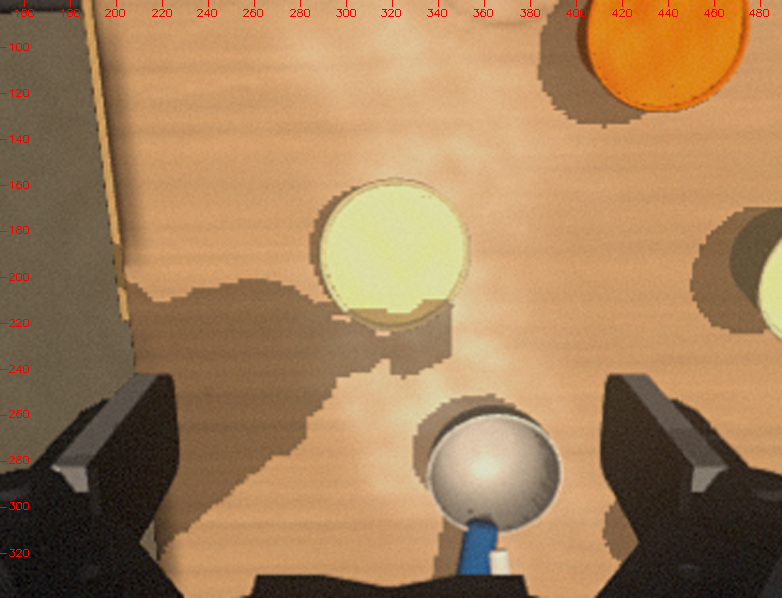

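Run:
```python
from h import *
np.set_printoptions(precision=1,suppress=True)
A=load("w1");B=load("w2");T=cam("top");S=cam("side")
print(tri([(A,(248,183)),(B,(320.8,190.7))]),atz(B,(320.8,190.7),42),atz(A,(248,183),42),atz(T,(397,222),42))
print("diam",np.linalg.norm(atz(B,(288.5,190.7),42)-atz(B,(353,190.7),42)))
print("cup1",tri([(A,(396.8,191.3)),(T,(390,178.5)),(S,(360.7,252.5))]),atz(A,(396.8,191.3),42))
```

```text
(array([ 382.6, -340.4,   35.4]), array([0.1, 0.1])) [ 382.6 -338.9   42. ] [ 384.2 -338.9   42. ] [ 379.2 -340.9   42. ]
diam 55.62827374468029
cup1 (array([ 550.8, -351.9,   40.7]), array([1.6, 0.9, 1. ])) [ 549.4 -350.2   42. ]
```

```bash
python3 -m pendant '{"claw":[1,1,1,1,1,1,1,1],"translation":[[0.04,0.04,-0.8],[0,0,-0.8],[0,0,-0.8],[0,0,-0.7],[0,0,-0.6],[0,0,-0.4],[0,0,-0.22],[0,0,0]],"dr":[[0,0,0],[0,0,0],[0,0,0],[0,0,0],[0,0,0],[0,0,0],[0,0,0],[0,0,0]]}'
python3 -m pendant '{"claw":[0.55,0.55,0.5,0.5,0.5,0.5],"translation":[[0,0,0],[0,0,0],[0,0,0],[0,0,0],[0,0,0],[0,0,0]],"dr":[[0,0,0],[0,0,0],[0,0,0],[0,0,0],[0,0,0],[0,0,0]]}' 25
```

```text
time_s: 2.72
ee_pos: [385.1, -339.6, 12.7]
tool_rot: [1.0, -0.007, 0.0, -0.0]
wrist_force: [0.3, 0.4, 0.2]
finger_gap: 85.3
time_s: 3.22
ee_pos: [384.7, -339.5, 13.4]
tool_rot: [1.0, -0.007, 0.0, 0.0]
wrist_force: [0.5, 0.5, 0.2]
finger_gap: 42.9
```

Run:
```python
from h import *
shot("wrist","w3");shot("side","s3")
crop("pics/w3.png","pics/w3z.png",150,140,490,400,2.3)
crop("pics/s3.png","pics/s3z.png",240,220,400,340,4.5)
```

```text
(no output)
```

View pics/w3z.png

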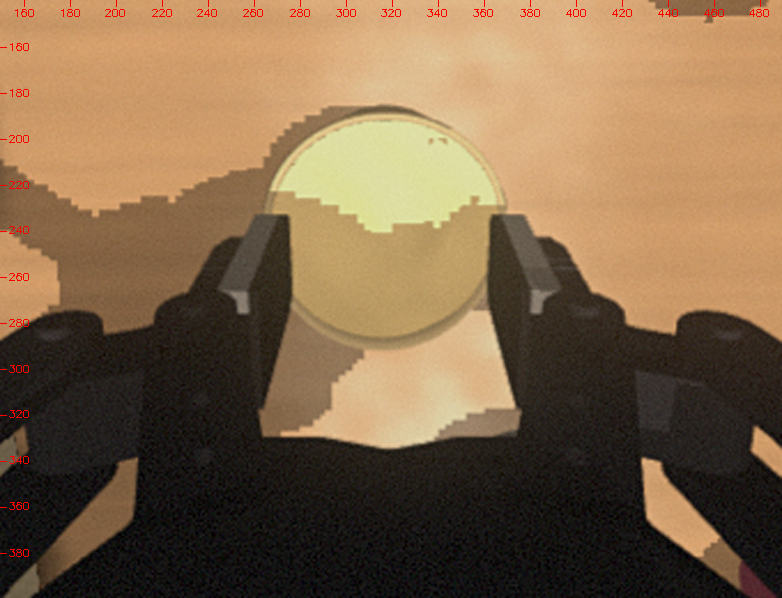

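View pics/s3z.png

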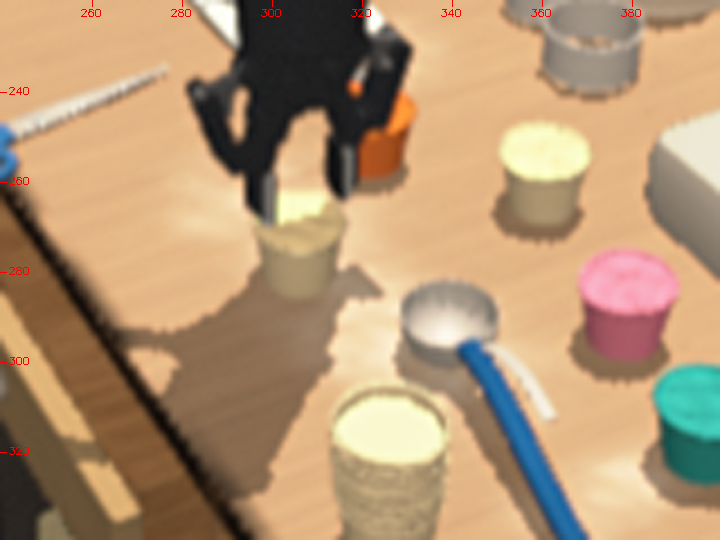

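Run:
```python
from h import *
np.set_printoptions(precision=1,suppress=True)
C=load("w3");S=cam("side");e=ctrl.state()["ee_pos"];print(e)
for d in (0,10,19,30):
    for dx in(-21,0,21): print(d,dx,proj(C,e+[dx,0,d])[0],proj(S,e+[dx,0,d])[0])
print("expected rim",proj(C,[382.6,-339.5,42]),"base",proj(S,[382.6,-339.5,0]),proj(S,[382.6,-339.5,42]))
print("rim centre seen",atz(C,(317,237),42), atz(C,(317,237),52))
```

```text
[ 384.6 -339.4   13.2]
0 -21 [285.6 223.9] [299.1 278.4]
0 0 [319.7 223.5] [306. 276.]
0 21 [353.7 223. ] [312.8 273.7]
10 -21 [283.8 229.8] [299.1 275.5]
10 0 [319.7 229.3] [306.  273.1]
10 21 [355.6 228.9] [312.9 270.7]
19 -21 [282.  235.7] [299.1 272.8]
19 0 [319.7 235.2] [306.  270.4]
19 21 [357.5 234.7] [312.9 268. ]
30 -21 [279.5 243.8] [299.  269.4]
30 0 [319.8 243.2] [306.  267.1]
30 21 [360.1 242.7] [312.9 264.8]
expected rim [[316.1 242.6]] base [[305.4 280.2]] [[305.4 267.7]]
rim centre seen [ 383.1 -336.4   42. ] [ 383.3 -332.2   52. ]
```

Run:
```python
from h import *
np.set_printoptions(precision=1,suppress=True)
S=cam("side");T=cam("top")
ax=np.array([.262,-.965,0])
for t in(0,13,30,50):
    print(t,proj(S,[np.array([151,-554.5,195.5+t])+k*42.5*ax for k in(-1,0,1)]).tolist())
C=load("w2");print(C["T"][:3,3])
```

```text
0 [[238.8591641168342, 289.8366166750265], [252.25041728761857, 300.47094347344716], [266.4876604967462, 311.78680246982185]]
13 [[238.39652414633542, 284.6316982610966], [251.87190838783857, 295.1812699905227], [266.20465548001414, 306.4114234396245]]
30 [[237.78091650915394, 277.71377833004925], [251.36798867473868, 288.14743988296004], [265.82766446284353, 299.2600996533879]]
50 [[237.0407893062274, 269.4085608734259], [250.76174615368507, 279.6981404158363], [265.3737927494807, 290.6643250727945]]
[ 382.5 -276.   298.4]
```

Run:
```python
from h import *
crop("pics/side0.png","pics/s0g.png",210,180,320,310,5)
```

```text
(no output)
```

View pics/s0g.png

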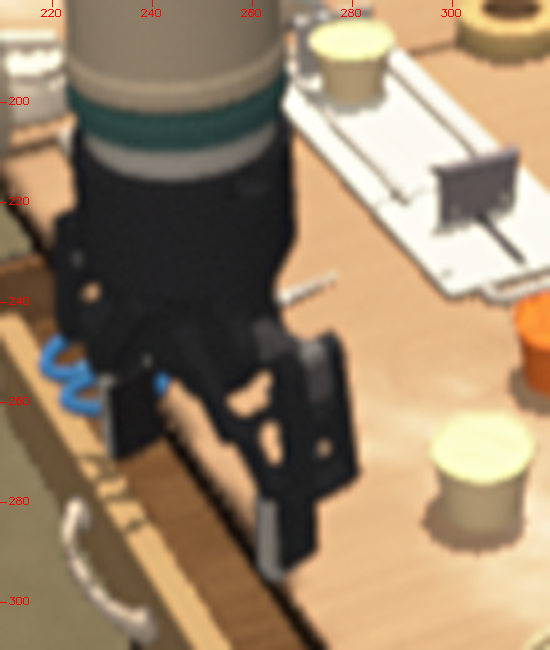

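Something disagrees here. In both the side and wrist views the fingertips are about 30–40 mm behind the reported TCP, and the jaws shut to 43 mm without touching the cup. I'll reopen, lower carefully while watching the force, and look again.

```bash
python3 -m pendant '{"claw":[1,1,1,1,1,1,1,1],"translation":[[-0.04,0,0],[0,0,0],[0,0,0],[0,0,-0.3],[0,0,-0.3],[0,0,0],[0,0,0],[0,0,0]],"dr":[[0,0,0],[0,0,0],[0,0,0],[0,0,0],[0,0,0],[0,0,0],[0,0,0],[0,0,0]]}'
python3 - <<'E'
from h import *
shot("wrist","w4");shot("side","s4")
a=cv2.imread("pics/w4.png")[140:400,150:490];b=cv2.imread("pics/s4.png")
crop("pics/w4.png","pics/w4z.png",150,140,490,400,2.3)
crop("pics/s4.png","pics/s4z.png",270,220,350,310,7)
E
```

```text
time_s: 3.98
ee_pos: [383.4, -339.2, -2.3]
tool_rot: [1.0, -0.007, -0.0, -0.0]
wrist_force: [0.8, 0.5, -0.2]
finger_gap: 85.5
```

View pics/w4z.png

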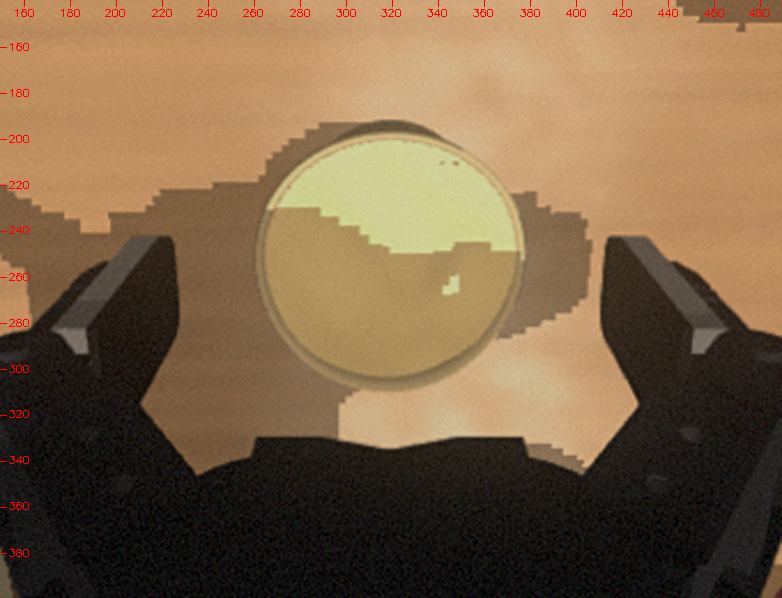

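View pics/s4z.png

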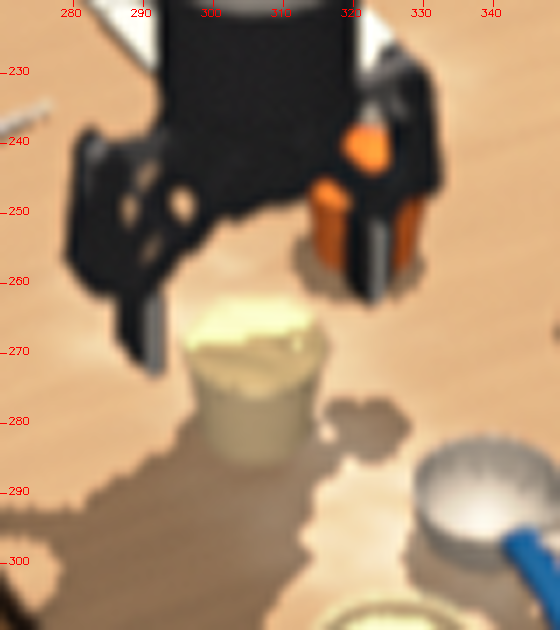

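Run:
```python
from h import *
np.set_printoptions(precision=1,suppress=True)
S=cam("side");C=load("w4");e=ctrl.state()["ee_pos"]
for z in(30,40,50): print(z,proj(S,[[e[0]-42.7,e[1]-11,z],[e[0]-42.7,e[1]+11,z],[e[0]+42.7,e[1]-11,z],[e[0]+42.7,e[1]+11,z]]).tolist())
for z in(25,30,40,50): print(z,proj(C,[[e[0]-42.7,e[1]+11,z],[e[0]-42.7,e[1]-11,z]]).tolist())
print(atz(C,(319.6,252.5),42))
```

```text
30 [[293.36915198765934, 278.39794758755005], [289.5764735222897, 273.738258257044], [321.63437448332377, 268.6419790826757], [317.5717255529544, 264.25742686635886]]
40 [[293.32469337287154, 275.3540228812085], [289.5173207735517, 270.71886984512423], [321.7030278745256, 265.65479953419936], [317.6235856008557, 261.29429803747445]]
50 [[293.27982945923463, 272.28530409189716], [289.45764255967066, 267.67521188848855], [321.77223812115625, 262.64399938513844], [317.67585624957593, 258.3080396182697]]
25 [[238.15224838548505, 223.41910201392648], [241.44569609895098, 261.9378863900175]]
30 [[235.611529141765, 226.81312865218234], [239.0886998795482, 266.3825466405605]]
40 [[230.0183185181441, 234.28289479105206], [233.9157148979645, 276.1347203106776]]
50 [[223.61938748533183, 242.82544582957388], [228.02380912364316, 287.2377454022555]]
[ 383.3 -337.5   42. ]
```

Both views put the open fingertips at z≈47 with the TCP reading −2.3. So the real tips are about 36 mm behind the reported TCP, plus the 13 mm swing. I'll use that measured offset from here on.

```bash
python3 -m pendant '{"claw":[1,1,1,1,1,1,1],"translation":[[0,0.03,-0.25],[0,0,-0.25],[0,0,-0.2],[0,0,-0.2],[0,0,0],[0,0,0],[0,0,0]],"dr":[[0,0,0],[0,0,0],[0,0,0],[0,0,0],[0,0,0],[0,0,0],[0,0,0]]}'
python3 -m pendant '{"claw":[0.55,0.55,0.55,0.5,0.5,0.5],"translation":[[0,0,0],[0,0,0],[0,0,0],[0,0,0],[0,0,0],[0,0,0]],"dr":[[0,0,0],[0,0,0],[0,0,0],[0,0,0],[0,0,0],[0,0,0]]}' 25
python3 - <<'E'
from h import *
shot("wrist","w5");shot("side","s5")
crop("pics/w5.png","pics/w5z.png",150,140,490,400,2.3)
crop("pics/s5.png","pics/s5z.png",270,220,350,310,7)
E
```

```text
time_s: 4.67
ee_pos: [383.6, -338.7, -24.6]
tool_rot: [1.0, -0.007, 0.0, -0.0]
wrist_force: [0.1, 0.7, -0.0]
finger_gap: 85.3
time_s: 5.17
ee_pos: [383.7, -338.8, -24.0]
tool_rot: [1.0, -0.007, 0.0, 0.0]
wrist_force: [-0.1, 0.5, 5.7]
finger_gap: 54.1
```

View pics/w5z.png

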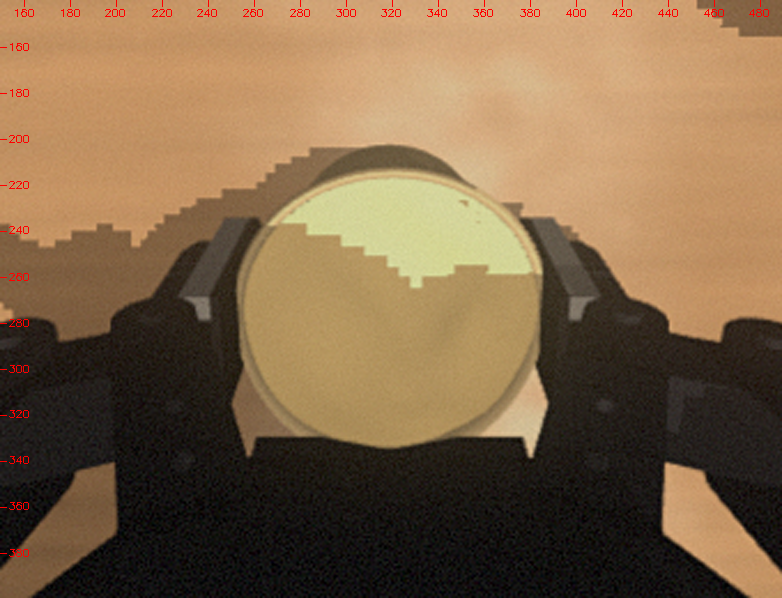

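View pics/s5z.png

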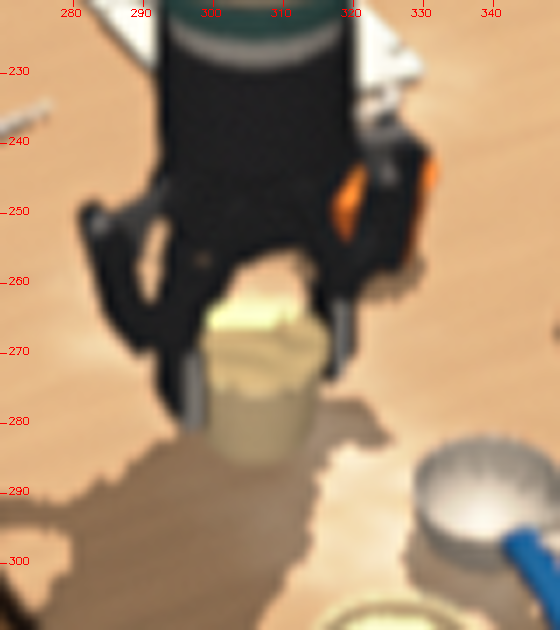

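```bash
python3 -m pendant '{"claw":[0.5,0.5,0.5,0.5,0.5,0.5,0.5],"translation":[[0,0,0.3],[0,0,0.7],[0,0,1],[0,0,1],[0,0,1],[0,0,0.7],[0,0,0.3]],"dr":[[0,0,0],[0,0,0],[0,0,0],[0,0,0],[0,0,0],[0,0,0],[0,0,0]]}'
python3 -m pendant '{"claw":[0.5,0.5,0.5,0.5,0.5,0.5,0.5,0.5],"translation":[[0.2,0.4,0],[0.4,0.8,0],[0.46,1,0],[0.46,1,0],[0.46,1,0],[0.46,1,0],[0.46,1,0],[0.46,1,0]],"dr":[[0,0,0],[0,0,0],[0,0,0],[0,0,0],[0,0,0],[0,0,0],[0,0,0],[0,0,0]]}'
python3 -m pendant '{"claw":[0.5,0.5,0.5,0.5,0.5,0.5,0.5],"translation":[[0.46,1,0],[0.46,1,0],[0.46,1,0],[0.4,0.7,0],[0.2,0.3,0],[0,0,0],[0,0,0]],"dr":[[0,0,0],[0,0,0],[0,0,0],[0,0,0],[0,0,0],[0,0,0],[0,0,0]]}'
python3 - <<'E'
from h import *
shot("wrist","w6");shot("side","s6")
crop("pics/w6.png","pics/w6z.png",0,0,640,400,1.25)
crop("pics/s6.png","pics/s6z.png",220,120,380,260,4.5)
E
```

```text
time_s: 5.85
ee_pos: [384.6, -339.8, 103.3]
tool_rot: [1.0, -0.007, 0.002, 0.002]
wrist_force: [-0.0, -1.1, -0.4]
finger_gap: 54.2
time_s: 6.52
ee_pos: [466.6, -155.8, 98.8]
tool_rot: [1.0, -0.007, -0.002, -0.001]
wrist_force: [0.7, 0.2, -0.3]
finger_gap: 54.3
time_s: 7.1
ee_pos: [516.1, -58.4, 99.5]
tool_rot: [1.0, -0.006, -0.001, 0.0]
wrist_force: [-0.0, 0.0, -0.1]
finger_gap: 54.3
```

View pics/w6z.png

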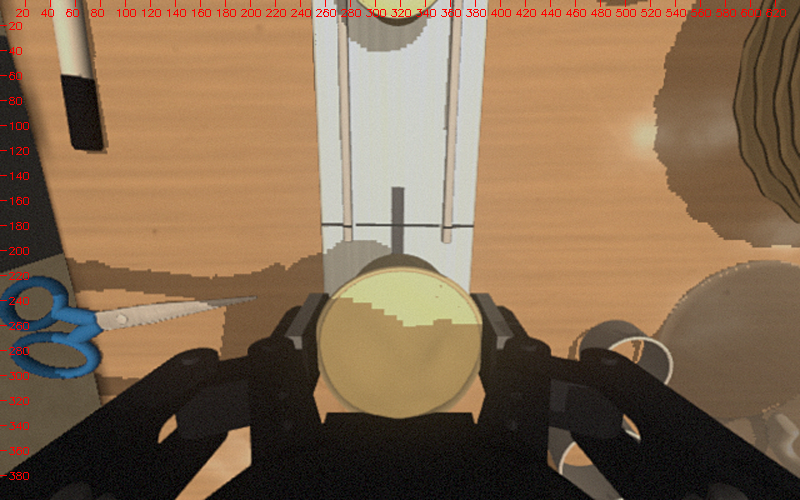

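View pics/s6z.png

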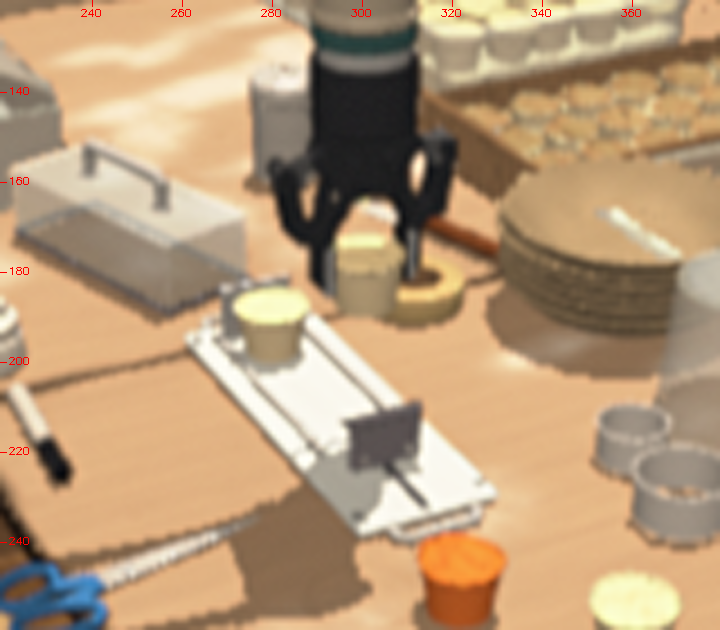

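The cup is held upright. The carrier, its curbs and the fill line (v≈180) are clear in the wrist view, so I'll enlarge that.

Run:
```python
from h import *
crop("pics/w6.png","pics/w6y.png",240,0,400,200,3)
crop("pics/w6.png","pics/w6x.png",240,150,400,200,5)
```

```text
(no output)
```

View pics/w6y.png

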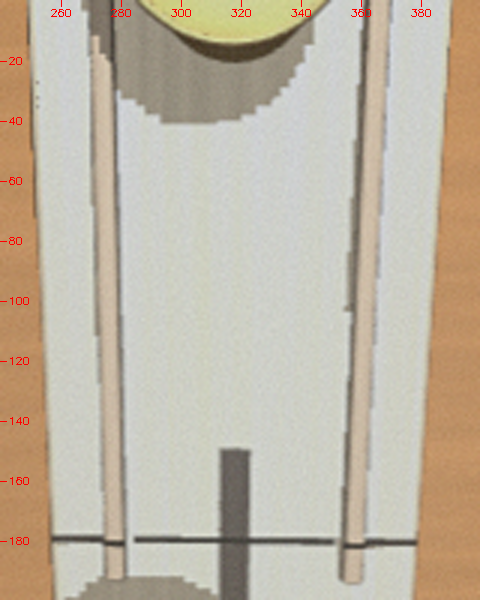

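View pics/w6x.png

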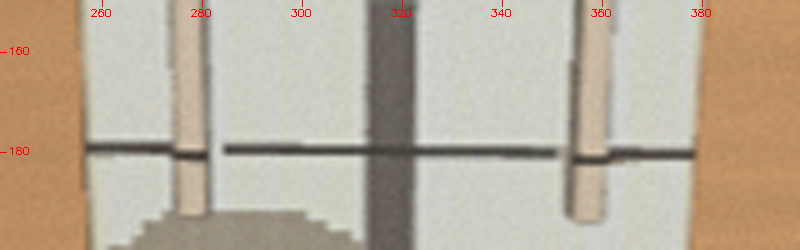

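Run:
```python
from h import *
np.set_printoptions(precision=1,suppress=True)
C=load("w6");f=lambda u,v,z=10:atz(C,(u,v),z)
L,R_=f(256.9,178.9),f(378.3,180.3);print("line",L,R_,np.linalg.norm(L-R_),np.degrees(np.arctan2(R_[1]-L[1],R_[0]-L[0])),(L+R_)/2)
a,b=f(249.8,19.5),f(256.2,166.2);c,d=f(388.8,16.2),f(378.2,181.2)
print(a,b,np.degrees(np.arctan2(-(a-b)[0],(a-b)[1])));print(c,d,np.degrees(np.arctan2(-(c-d)[0],(c-d)[1])))
# curb outer/inner edges at z=16
for z,(u,v) in((16,(274.3,150)),(16,(281,150)),(16,(355.5,150)),(16,(361.8,150)),(16,(277.9,191.5)),(16,(357,192.5)),(10,(317.5,150)),(10,(317.5,149.5))):print(z,(u,v),f(u,v,z))
print("cup in hand rim", atz(C,(320,272),99.5+24+42+0))
```

```text
line [460.1 -48.1  10. ] [568.2 -50.6  10. ] 108.10489904805283 -1.3469631428530724 [514.1 -49.3  10. ]
[463.1  78.4  10. ] [460.2 -36.7  10. ] -1.410568711806754
[571.1  79.2  10. ] [568.1 -51.4  10. ] -1.3182178136323206
16 (274.3, 150) [477.8 -22.   16. ]
16 (281, 150) [483.5 -22.1  16. ]
16 (355.5, 150) [546.7 -22.8  16. ]
16 (361.8, 150) [552.  -22.9  16. ]
16 (277.9, 191.5) [479.1 -58.4  16. ]
16 (357, 192.5) [548.7 -60.1  16. ]
10 (317.5, 150) [514.4 -23.1  10. ]
10 (317.5, 149.5) [514.4 -22.7  10. ]
cup in hand rim [516.2 -55.  165.5]
```

Run:
```python
from h import *
np.set_printoptions(precision=1,suppress=True)
C=load("w6");
print("cupA front rim",atz(C,(317.8,14.5),53))
T=cam("top"); print("cupA centre top",atz(T,(273.5,205.5),53)); S=cam("side");print(atz(S,(280,187.5),53))
O=np.array([516.2,22]);ey=np.array([.0237,.9997])
for n,y in(("A",81),("mid",23),("third",-35),("place",18)): print(n,O+ey*y)
```

```text
cupA front rim [516.2  69.2  53. ]
cupA centre top [514.7  96.8  53. ]
[514.1  89.6  53. ]
A [518.1 103. ]
mid [516.7  45. ]
third [515.4 -13. ]
place [516.6  40. ]
```

```bash
python3 -m pendant '{"claw":[0.5,0.5,0.5,0.5,0.5,0.5,0.5,0.5],"translation":[[0.02,0.4,0],[0,0.9,-0.3],[0,0.9,-0.7],[0,0.9,-1],[0,0.6,-1],[0,0.04,-0.7],[0,0,-0.3],[0,0,0]],"dr":[[0,0,-0.7],[0,0,0],[0,0,0],[0,0,0],[0,0,0],[0,0,0],[0,0,0],[0,0,0]]}'
python3 - <<'E'
from h import *
shot("wrist","w7");shot("side","s7")
crop("pics/w7.png","pics/w7z.png",170,100,470,340,2.5)
crop("pics/s7.png","pics/s7z.png",220,140,340,240,6)
E
```

```text
time_s: 7.87
ee_pos: [515.7, 34.0, -1.1]
tool_rot: [1.0, -0.013, -0.002, 0.0]
wrist_force: [-0.5, -1.2, -0.7]
finger_gap: 54.5
```

View pics/w7z.png

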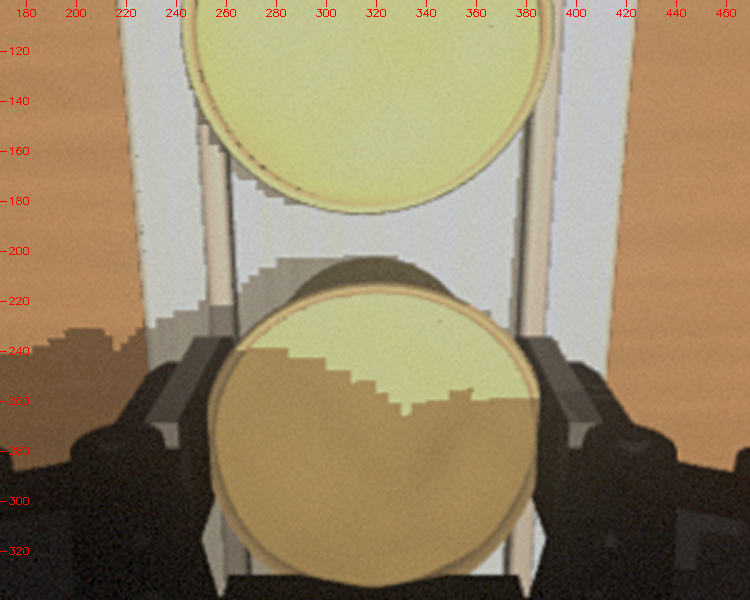

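View pics/s7z.png

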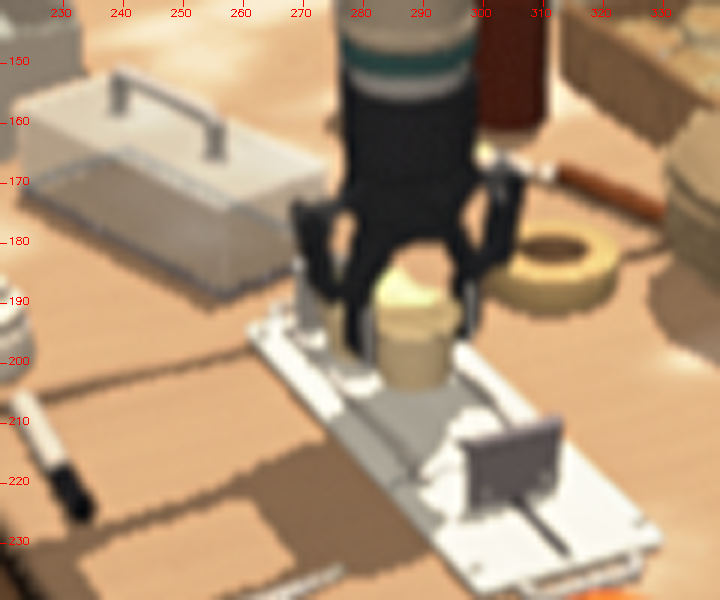

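Run:
```python
from h import *
np.set_printoptions(precision=1,suppress=True)
C=load("w7")
print("A front",atz(C,(314.8,184.8),53),"held far",atz(C,(320,213.3),65),"ctr",atz(C,(319.3,272),65))
for v in(175,):print("curb inner",atz(C,(262.5,v),16),atz(C,(378,v),16),"curb outer",atz(C,(251.5,v),16),atz(C,(386,v),16),"plate",atz(C,(221.8,v),10),atz(C,(419,v),10))
```

```text
A front [514.7  70.9  53. ] held far [516.7  62.4  65. ] ctr [515.7  37.5  65. ]
curb inner [486.   68.6  16. ] [547.6  67.   16. ] curb outer [480.2  68.8  16. ] [551.9  66.9  16. ] plate [462.4  68.1  10. ] [571.3  65.2  10. ]
```

```bash
python3 -m pendant '{"claw":[0.5,0.5,0.5,0.5,0.5,0.5],"translation":[[0.02,0,-0.15],[0,0,-0.15],[0,0,-0.1],[0,0,-0.08],[0,0,-0.04],[0,0,0]],"dr":[[0,0,0],[0,0,0],[0,0,0],[0,0,0],[0,0,0],[0,0,0]]}'
python3 -m pendant '{"claw":[0.5,0.5,0.5,0.5,0.5,0.5],"translation":[[0,0.08,0],[0,0.08,0],[0,0.08,0],[0,0.06,0],[0,0.04,0],[0,0,0]],"dr":[[0,0,0],[0,0,0],[0,0,0],[0,0,0],[0,0,0],[0,0,0]]}'
```

```text
time_s: 8.47
ee_pos: [517.9, 34.9, -12.6]
tool_rot: [1.0, -0.013, -0.0, 0.0]
wrist_force: [-0.1, -0.5, -1.3]
finger_gap: 54.3
time_s: 8.97
ee_pos: [518.2, 43.6, -12.4]
tool_rot: [1.0, -0.013, 0.0, 0.0]
wrist_force: [0.2, -1.1, -0.4]
finger_gap: 54.1
```

```bash
python3 -m pendant '{"claw":[0.5,0.5,0.5,0.5,0.5,0.5],"translation":[[-0.03,0.04,0],[0,0.04,-0.02],[0,0.03,-0.02],[0,0,-0.02],[0,0,0],[0,0,0]],"dr":[[0,0,0],[0,0,0],[0,0,0],[0,0,0],[0,0,0],[0,0,0]]}'
python3 - <<'E'
from h import *
shot("wrist","w8")
crop("pics/w8.png","pics/w8z.png",170,60,470,300,2.5)
E
```

```text
time_s: 9.47
ee_pos: [517.3, 46.3, -13.9]
tool_rot: [1.0, -0.013, 0.0, -0.0]
wrist_force: [0.2, 1.5, 0.8]
finger_gap: 54.1
```

View pics/w8z.png

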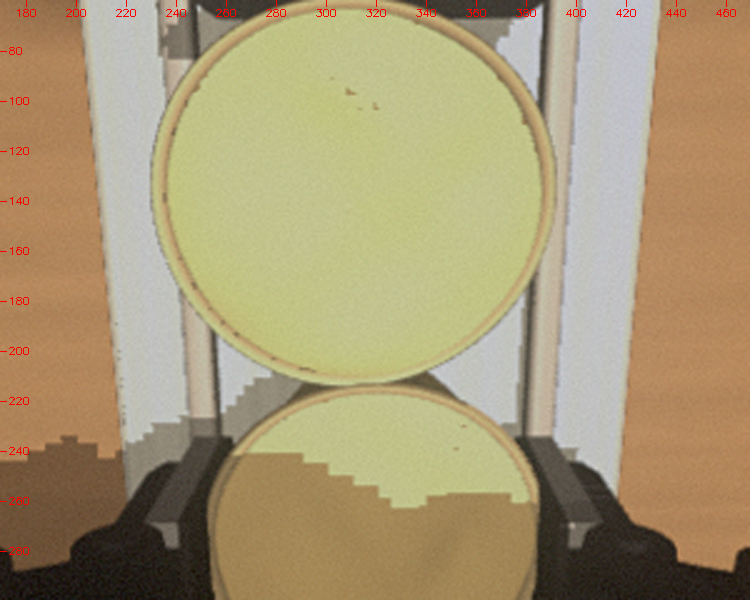

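```bash
python3 -m pendant '{"claw":[0.7,0.8,0.9,1,1,1],"translation":[[0,0,0],[0,0,0],[0,0,0],[0,0,0],[0,0,0],[0,0,0]],"dr":[[0,0,0],[0,0,0],[0,0,0],[0,0,0],[0,0,0],[0,0,0]]}'
python3 -m pendant '{"claw":[1,1,1,1,1,1,1],"translation":[[0,0,0.4],[0,0,0.8],[0,0,1],[0,0,1],[0,0,0.8],[0,0,0],[0,0,0]],"dr":[[0,0,0],[0,0,0],[0,0,0],[0,0,0],[0,0,0],[0,0,0],[0,0,0]]}'
python3 - <<'E'
from h import *
shot("wrist","w9")
crop("pics/w9.png","pics/w9z.png",170,0,470,300,2)
E
```

```text
time_s: 10.02
ee_pos: [517.3, 46.1, -14.0]
tool_rot: [1.0, -0.013, 0.0, 0.0]
wrist_force: [-0.3, -0.6, -0.3]
finger_gap: 85.8
time_s: 10.6
ee_pos: [518.3, 46.1, 87.8]
tool_rot: [1.0, -0.013, 0.002, 0.0]
wrist_force: [0.6, 0.3, -1.4]
finger_gap: 85.4
```

View pics/w9z.png

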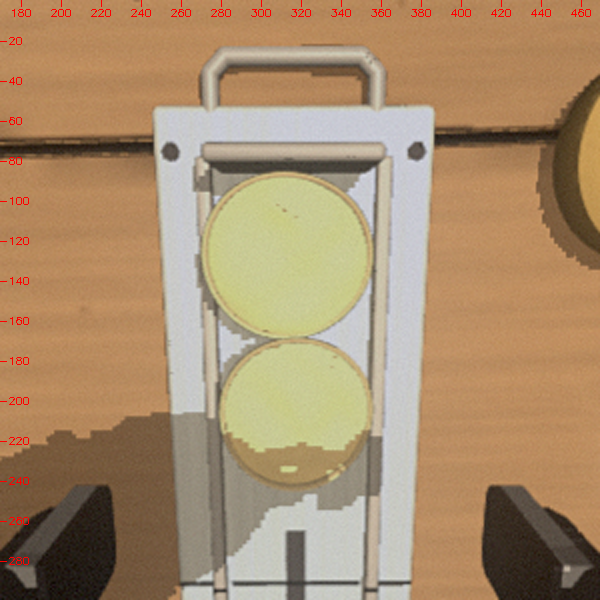

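Run:
```python
from h import *
np.set_printoptions(precision=1,suppress=True)
C=load("w9")
O=np.array([516.2,22]);a=np.radians(-1.36)
def car(p): d=p[:2]-O; return np.array([np.cos(a)*d[0]+np.sin(a)*d[1],-np.sin(a)*d[0]+np.cos(a)*d[1]])
for n,(x,y),z in(("A",(287,256),53),("A top",(287,172),53),("Abot",(287,339),53),("B",(297,413),52),("Btop",(297,338),52),("Bbot",(297,488),52),("stoptop inner",(295,158),55),("stop outer",(295,143),55),("plate TL",(154,108),10),("plate TR",(434,108),10),("line L",(180,584),10),("line R",(411,583),10)):
    p=atz(C,(170+x/2-.5,y/2-.5),z);print(n,p,car(p))
```

```text
A [515.3 102.7  53. ] [-2.8 80.7]
A top [516.1 129.5  53. ] [ -2.6 107.4]
Abot [514.4  74.3  53. ] [-3.  52.3]
B [517.2  46.8  52. ] [ 0.4 24.8]
Btop [517.9  74.4  52. ] [ 0.5 52.4]
Bbot [516.4  17.3  52. ] [ 0.3 -4.7]
stoptop inner [518.9 133.5  55. ] [  0.  111.5]
stop outer [519.  137.9  55. ] [  0. 116.]
plate TL [465.5 157.4  10. ] [-53.9 134.1]
plate TR [572.6 154.7  10. ] [ 53.2 134. ]
line L [459.7 -48.2  10. ] [-54.9 -71.5]
line R [568.3 -50.7  10. ] [ 53.8 -71.4]
```

```bash
python3 -m pendant '{"claw":[1,1,1,1,1,1,1,1],"translation":[[0,-0.5,0],[0.05,-1,0],[0.1,-1,0],[0.1,-1,0],[0.1,-1,0],[0.1,-1,0],[0.1,-1,0],[0.1,-1,0]],"dr":[[0,0,0],[0,0,0],[0,0,0],[0,0,0],[0,0,0],[0,0,0],[0,0,0],[0,0,0]]}'
python3 -m pendant '{"claw":[1,1,1,1,1,1,1,1],"translation":[[0.1,-1,0],[0.1,-1,0],[0.1,-1,0],[0.1,-1,0],[0.1,-1,0],[0.1,-1,-0.2],[0.05,-1,-0.6],[0,-0.6,-0.6]],"dr":[[0,0,0],[0,0,0],[0,0,0],[0,0,0],[0,0,0],[0,0,0],[0,0,0],[0,0,0]]}'
python3 -m pendant '{"claw":[1,1,1,1],"translation":[[0,-0.4,-0.4],[0,-0.2,0],[0,0,0],[0,0,0]],"dr":[[0,0,0],[0,0,0],[0,0,0],[0,0,0]]}'
python3 - <<'E'
from h import *
shot("wrist","w10")
crop("pics/w10.png","pics/w10z.png",150,100,500,360,2.2)
E
```

```text
time_s: 11.32
ee_pos: [532.1, -143.2, 84.5]
tool_rot: [1.0, -0.013, -0.002, -0.0]
wrist_force: [0.5, 0.3, 0.1]
finger_gap: 85.3
time_s: 11.98
ee_pos: [549.2, -335.0, 49.5]
tool_rot: [1.0, -0.014, -0.0, 0.001]
wrist_force: [0.3, 0.0, -0.5]
finger_gap: 85.4
time_s: 12.32
ee_pos: [549.6, -345.5, 40.9]
tool_rot: [1.0, -0.013, -0.0, -0.001]
wrist_force: [0.3, -0.8, -0.4]
finger_gap: 85.5
```

View pics/w10z.png

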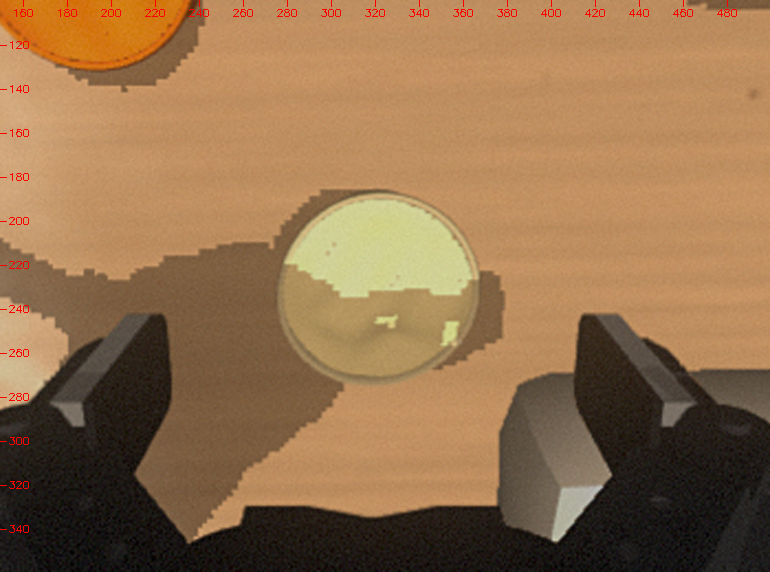

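Run:
```python
from h import *
np.set_printoptions(precision=1,suppress=True)
C=load("w10");S=cam("side")
f=lambda x,y,z:atz(C,(150+x/2.2-.5,100+y/2.2-.5),z)
print("cup",f(378,288,42),f(378,192,42),f(378,385,42),f(277,288,42),f(479,288,42))
print("tri",tri([(C,(321.3,230)),(S,(360.7,252.5))]))
print("block base",f(525,378,0),f(500,430,0),f(560,374,0)); 
for z in(40,55,70):print(z,"top corner",f(560,490,z))
A=load("w1");
print("w1 block", atz(A,(424,222),0),atz(A,(424,222),50),atz(A,(440,218),0))
```

```text
cup [ 550.4 -349.5   42. ] [ 551.1 -321.9   42. ] [ 549.7 -379.6   42. ] [ 522.2 -348.8   42. ] [ 578.7 -350.2   42. ]
tri (array([ 551.5, -350.7,   39.9]), array([1.2, 1.2]))
block base [ 602.2 -401.5    0. ] [ 593.7 -422.4    0. ] [ 614.7 -400.2    0. ]
40 top corner [ 604.7 -417.7   40. ]
55 top corner [ 600.2 -406.2   55. ]
70 top corner [ 595.7 -394.8   70. ]
w1 block [ 597.4 -402.     0. ] [ 579.5 -383.9   50. ] [ 617.4 -396.8   -0. ]
```

```bash
python3 -m pendant '{"claw":[1,1,1,1,1,1,1,1],"translation":[[0.03,-0.19,-0.3],[0,0,-0.6],[0,0,-0.6],[0,0,-0.5],[0,0,-0.35],[0,0,-0.25],[0,0,0],[0,0,0]],"dr":[[0,0,0],[0,0,0],[0,0,0],[0,0,0],[0,0,0],[0,0,0],[0,0,0],[0,0,0]]}'
python3 -m pendant '{"claw":[0.6,0.55,0.55,0.5,0.5,0.5],"translation":[[0,0,0],[0,0,0],[0,0,0],[0,0,0],[0,0,0],[0,0,0]],"dr":[[0,0,0],[0,0,0],[0,0,0],[0,0,0],[0,0,0],[0,0,0]]}' 25
python3 - <<'E'
from h import *
shot("wrist","w11")
crop("pics/w11.png","pics/w11z.png",150,100,500,360,2.2)
E
```

```text
time_s: 13.03
ee_pos: [550.8, -351.0, -23.8]
tool_rot: [1.0, -0.013, 0.0, 0.0]
wrist_force: [-0.0, 0.5, 0.1]
finger_gap: 85.2
time_s: 13.53
ee_pos: [551.1, -351.5, -22.8]
tool_rot: [1.0, -0.013, 0.001, 0.001]
wrist_force: [0.2, 1.2, 6.6]
finger_gap: 55.7
```

View pics/w11z.png

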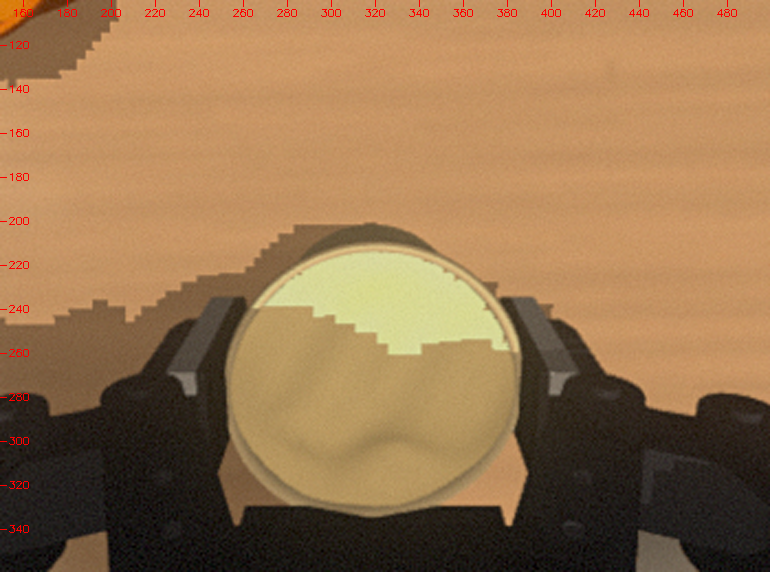

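```bash
python3 -m pendant '{"claw":[0.5,0.5,0.5,0.5,0.5,0.5],"translation":[[0,0,0.3],[0,0,0.8],[0,0,1],[0,0,1],[0,0,0.7],[0,0.4,0.3]],"dr":[[0,0,0],[0,0,0],[0,0,0],[0,0,0],[0,0,0],[0,0,0]]}'
python3 -m pendant '{"claw":[0.5,0.5,0.5,0.5,0.5,0.5,0.5,0.5],"translation":[[-0.1,0.8,0],[-0.12,1,0],[-0.12,1,0],[-0.12,1,0],[-0.12,1,0],[-0.12,1,0],[-0.12,1,0],[-0.12,1,0]],"dr":[[0,0,0],[0,0,0],[0,0,0],[0,0,0],[0,0,0],[0,0,0],[0,0,0],[0,0,0]]}'
python3 -m pendant '{"claw":[0.5,0.5,0.5,0.5,0.5,0.5,0.5,0.5],"translation":[[-0.12,1,0],[-0.12,1,0],[-0.12,1,0],[-0.12,1,0],[0,0.7,0],[0,0.3,0],[0,0,0],[0,0,0]],"dr":[[0,0,0],[0,0,0],[0,0,0],[0,0,0],[0,0,0],[0,0,0],[0,0,0],[0,0,0]]}'
```

```text
time_s: 14.08
ee_pos: [552.1, -343.8, 81.7]
tool_rot: [1.0, -0.013, 0.002, 0.002]
wrist_force: [0.1, 0.0, -0.1]
finger_gap: 55.4
time_s: 14.75
ee_pos: [525.6, -143.8, 77.7]
tool_rot: [1.0, -0.013, -0.001, -0.001]
wrist_force: [-0.8, -0.2, -0.5]
finger_gap: 55.8
time_s: 15.42
ee_pos: [514.8, -21.1, 78.2]
tool_rot: [1.0, -0.012, -0.0, 0.0]
wrist_force: [-0.0, -0.3, -1.1]
finger_gap: 55.5
```

```bash
python3 -m pendant '{"claw":[0.5,0.5,0.5,0.5,0.5,0.5,0.5,0.5],"translation":[[0.02,0.16,-0.3],[0,0,-0.6],[0,0,-0.8],[0,0,-0.7],[0,0,-0.5],[0,0,-0.25],[0,0,0],[0,0,0]],"dr":[[0,0,0],[0,0,0],[0,0,0],[0,0,0],[0,0,0],[0,0,0],[0,0,0],[0,0,0]]}'
python3 - <<'E'
from h import *
shot("wrist","w12")
crop("pics/w12.png","pics/w12z.png",170,100,470,340,2.5)
E
```

```text
time_s: 16.08
ee_pos: [515.6, -17.7, -0.5]
tool_rot: [1.0, -0.013, -0.0, -0.0]
wrist_force: [-0.1, -0.3, 0.3]
finger_gap: 55.4
```

View pics/w12z.png

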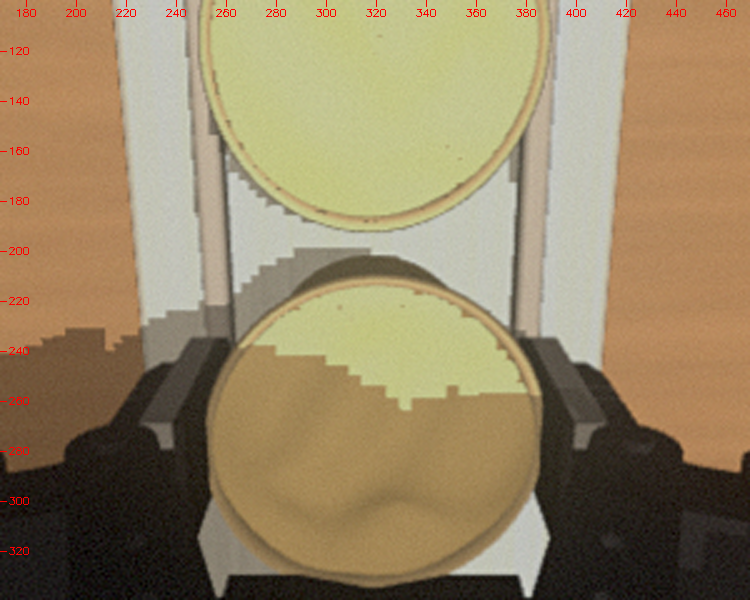

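```bash
python3 - <<'E'
from h import *
np.set_printoptions(precision=1,suppress=True)
C=load("w12");print(atz(C,(317.5,192),52),atz(C,(320.5,210),66),atz(C,(320.5,216),66))
E
python3 -m pendant '{"claw":[0.5,0.5,0.5,0.5,0.5,0.5],"translation":[[0,0,-0.15],[0,0,-0.15],[0,0,-0.1],[0,0,-0.06],[0,0,-0.03],[0,0,0]],"dr":[[0,0,0],[0,0,0],[0,0,0],[0,0,0],[0,0,0],[0,0,0]]}'
python3 -m pendant '{"claw":[0.5,0.5,0.5,0.5,0.5],"translation":[[0,0.05,0],[0,0.05,0],[0,0.05,0],[0,0,0],[0,0,0]],"dr":[[0,0,0],[0,0,0],[0,0,0],[0,0,0],[0,0,0]]}'
python3 - <<'E'
from h import *
shot("wrist","w13")
crop("pics/w13.png","pics/w13z.png",170,100,470,340,2.5)
E
```

```text
[515.4  15.7  52. ] [516.5  12.1  66. ] [516.5   9.7  66. ]
time_s: 16.63
ee_pos: [515.5, -17.0, -12.6]
tool_rot: [1.0, -0.013, -0.0, -0.0]
wrist_force: [-0.6, -0.0, 0.1]
finger_gap: 55.6
time_s: 17.05
ee_pos: [515.6, -13.2, -12.4]
tool_rot: [1.0, -0.013, 0.0, 0.0]
wrist_force: [0.3, 0.1, -0.3]
finger_gap: 55.2
```

View pics/w13z.png

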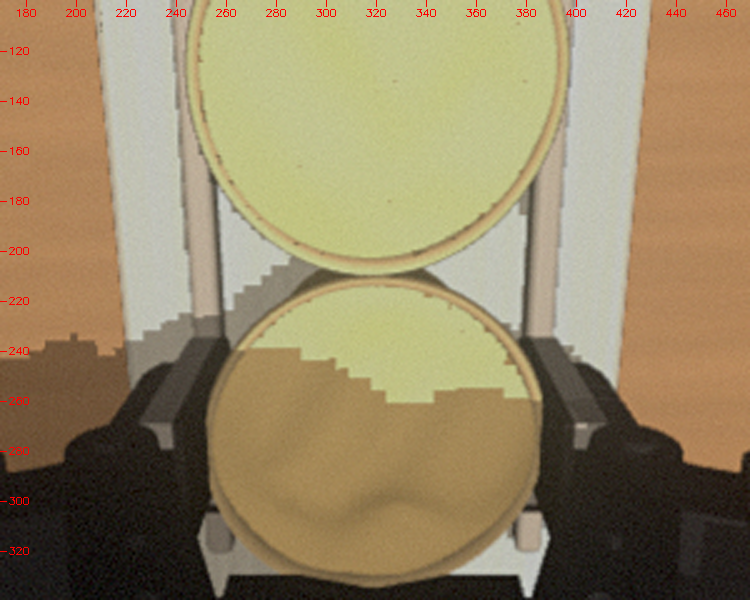

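```bash
python3 -m pendant '{"claw":[0.5,0.5,0.7,0.8,0.9,1,1,1],"translation":[[0,0,-0.03],[0,0,0],[0,0,0],[0,0,0],[0,0,0],[0,0,0],[0,0,0],[0,0,0]],"dr":[[0,0,0],[0,0,0],[0,0,0],[0,0,0],[0,0,0],[0,0,0],[0,0,0],[0,0,0]]}'
python3 -m pendant '{"claw":[1,1,1,1,1,1,1,1],"translation":[[0,0,0.4],[0,0,0.8],[0,0,1],[0,-0.5,1],[0,-1,1],[0,-1,0.4],[0,-0.5,0],[0,0,0]],"dr":[[0,0,0],[0,0,0],[0,0,0],[0,0,0],[0,0,0],[0,0,0],[0,0,0],[0,0,0]]}'
python3 - <<'E'
from h import *
shot("wrist","w14")
crop("pics/w14.png","pics/w14z.png",170,60,470,330,2.2)
E
```

```text
time_s: 17.77
ee_pos: [515.5, -13.4, -13.3]
tool_rot: [1.0, -0.013, -0.0, -0.0]
wrist_force: [-0.2, 0.2, -0.9]
finger_gap: 85.2
time_s: 18.43
ee_pos: [516.2, -90.7, 102.7]
tool_rot: [1.0, -0.014, 0.001, 0.001]
wrist_force: [-0.2, 0.3, 0.6]
finger_gap: 85.2
```

View pics/w14z.png

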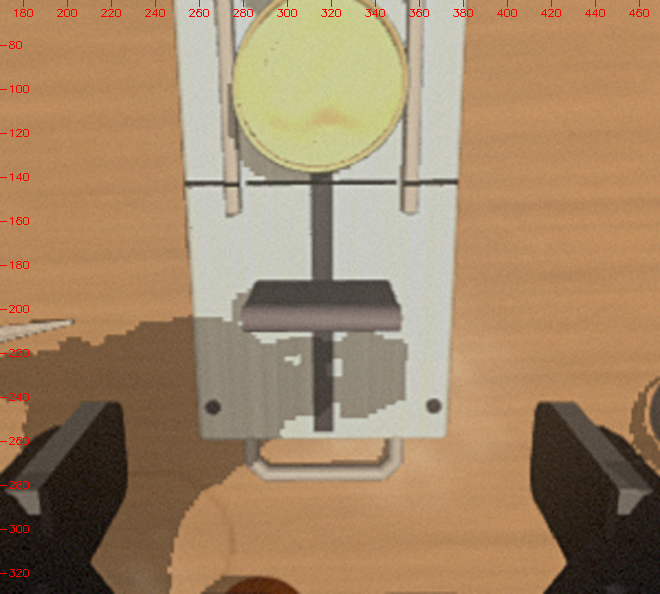

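```bash
cat >> h.py <<'E'
O=np.array([516.1,22.3]);_a=np.radians(-1.36)
def car(p): d=np.array(p)[:2]-O; return np.array([np.cos(_a)*d[0]+np.sin(_a)*d[1],-np.sin(_a)*d[0]+np.cos(_a)*d[1],p[2]])
E
python3 - <<'E'
from h import *
np.set_printoptions(precision=1,suppress=True)
C=load("w14")
f=lambda n,x,y,z:print(n,car(atz(C,(170+x/2.2-.5,60+y/2.2-.5),z)))
f("face bottom L",253,281,10);f("face bottom R",389,280,10);f("face top L",243,307,54);f("face top R",399,304,54);f("roll L",243,330,55);f("roll R",399,329,55)
f("roll L@56",243,320,56)
f("line L",185,183,10);f("line R",457,182,10);f("line m",322,183,10);f("cup back",318,172,53)
f("cup ctr",320,85,53)
E
```

```text
face bottom L [ -28.9 -111.6   10. ]
face bottom R [  27.2 -111.5   10. ]
face top L [ -27.6 -110.5   54. ]
face top R [  26.8 -109.8   54. ]
roll L [ -27.8 -118.6   55. ]
roll R [  26.9 -118.6   55. ]
roll L@56 [ -27.5 -114.7   56. ]
line L [-54.4 -71.6  10. ]
line R [ 53.5 -71.7  10. ]
line m [ -0.1 -71.8  10. ]
cup back [ -1.  -64.4  53. ]
cup ctr [ -0.1 -36.9  53. ]
```

```bash
python3 -m pendant '{"claw":[0.5,0,0,0,0,0,0,0],"translation":[[-0.07,-0.7,0],[-0.07,-0.75,0],[0,0,-0.6],[0,0,-1],[0,0,-1],[0,0,-0.8],[0,0,-0.5],[0,0,-0.1]],"dr":[[0,0,0],[0,0,0],[0,0,0],[0,0,0],[0,0,0],[0,0,0],[0,0,0],[0,0,0]]}' 25
python3 -m pendant '{"claw":[0,0],"translation":[[0,0,-0.1],[0,0,0]],"dr":[[0,0,0],[0,0,0]]}'
python3 - <<'E'
from h import *
shot("wrist","w15");shot("side","s15")
crop("pics/w15.png","pics/w15z.png",170,100,470,340,2.5)
crop("pics/s15.png","pics/s15z.png",240,160,360,260,6)
E
```

```text
time_s: 19.15
ee_pos: [508.5, -122.1, -1.9]
tool_rot: [1.0, -0.013, -0.004, -0.002]
wrist_force: [-0.4, -0.9, 1.2]
finger_gap: 0.1
time_s: 19.32
ee_pos: [511.7, -123.8, -1.2]
tool_rot: [1.0, -0.013, -0.001, -0.0]
wrist_force: [-0.0, 1.0, -1.1]
finger_gap: 0.0
```

View pics/w15z.png

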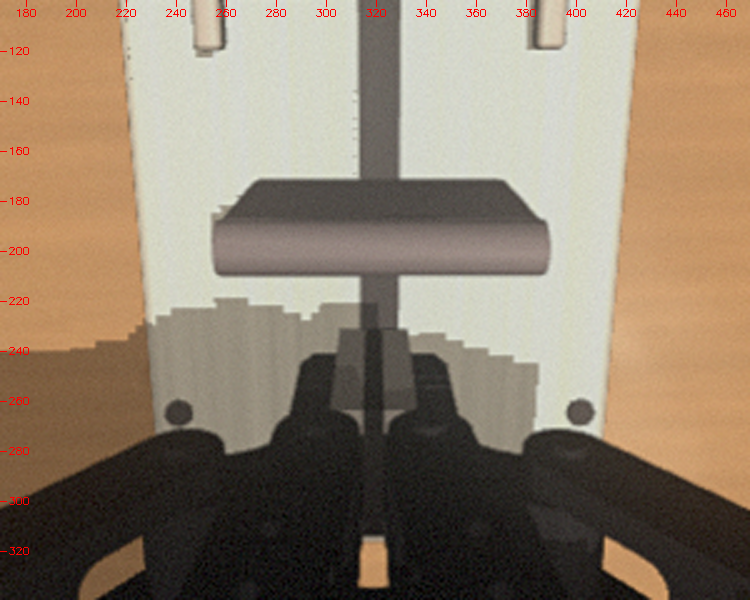

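View pics/s15z.png

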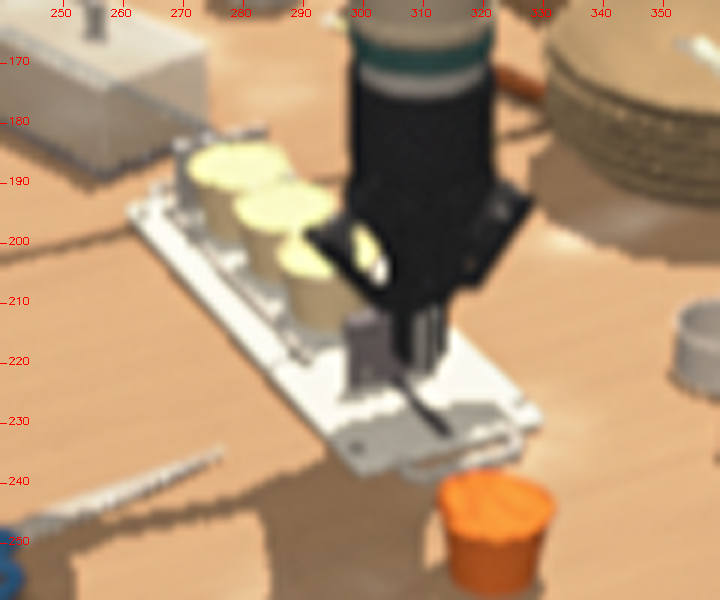

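Run:
```python
from h import *
np.set_printoptions(precision=1,suppress=True)
C=load("w15")
for z in(30,35,40):print("finger front",z,car(atz(C,(319,231.2),z)))
f=lambda n,x,y,z:print(n,car(atz(C,(170+x/2.5-.5,100+y/2.5-.5),z)))
f("roll",380,276,54);f("face bot L",262,180,10);f("face bot R",500,180,10);print(car(ctrl.state()["ee_pos"]))
```

```text
finger front 30 [  -1.4 -138.8   30. ]
finger front 35 [  -1.4 -136.9   35. ]
finger front 40 [  -1.3 -134.9   40. ]
roll [  -0.2 -119.9   54. ]
face bot L [ -26.  -111.5   10. ]
face bot R [  26.5 -111.6   10. ]
[  -0.  -146.8   -0.2]
```

```bash
python3 -m pendant '{"claw":[0,0,0,0,0,0,0,0],"translation":[[0.01,0.25,0],[0.01,0.25,0],[0.01,0.25,0],[0.01,0.25,0],[0.01,0.25,0],[0.01,0.25,0],[0,0.2,0],[0,0.14,0]],"dr":[[0,0,0],[0,0,0],[0,0,0],[0,0,0],[0,0,0],[0,0,0],[0,0,0],[0,0,0]]}'
python3 -m pendant '{"claw":[0,0],"translation":[[0,0,0],[0,0,0]],"dr":[[0,0,0],[0,0,0]]}'
python3 - <<'E'
from h import *
np.set_printoptions(precision=1,suppress=True)
shot("wrist","w16")
print(car(ctrl.state()["ee_pos"]))
crop("pics/w16.png","pics/w16z.png",170,80,470,320,2.5)
E
```

```text
time_s: 20.08
ee_pos: [513.9, -79.7, 0.0]
tool_rot: [1.0, -0.012, 0.001, 0.002]
wrist_force: [-0.8, -6.7, 1.7]
finger_gap: 0.0
time_s: 20.25
ee_pos: [513.9, -79.1, -0.1]
tool_rot: [1.0, -0.012, 0.001, 0.001]
wrist_force: [-0.7, -5.0, 2.5]
finger_gap: 0.0
[   0.1 -101.4   -0.1]
```

View pics/w16z.png

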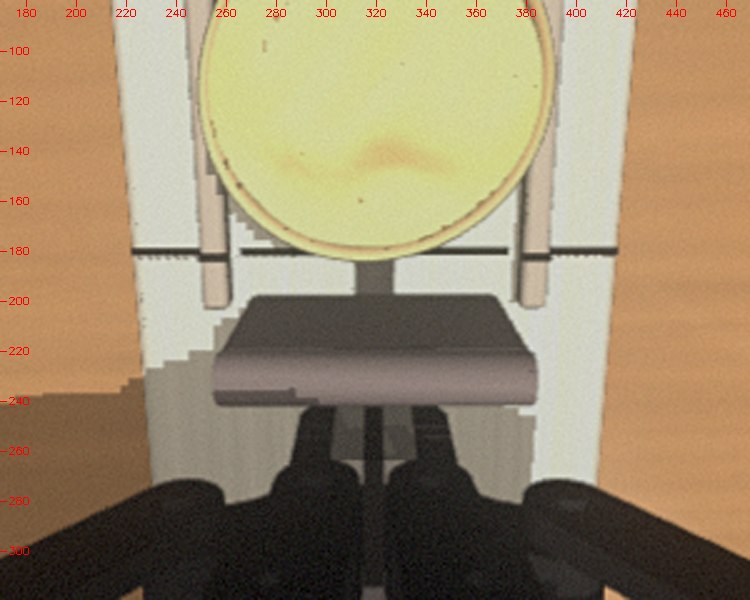

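Run:
```python
from h import *
np.set_printoptions(precision=2,suppress=True)
C=load("w16")
f=lambda n,x,y,z:print(n,car(atz(C,(170+x/2.5-.5,80+y/2.5-.5),z)))
f("face bot L",255,296,10);f("face bot R",492,295.5,10);f("line L",135,250.5,10);f("line R",615,250.5,10);f("line mL",260,251,10);f("line mR",490,251,10)
crop("pics/w16.png","pics/w16y.png",215,170,425,205,3.8)
```

```text
face bot L [-27.32 -82.09  10.  ]
face bot R [ 26.51 -82.02  10.  ]
line L [-53.64 -71.53  10.  ]
line R [ 53.53 -71.63  10.  ]
line mL [-25.78 -71.66  10.  ]
line mR [ 25.65 -71.7   10.  ]
```

View pics/w16y.png

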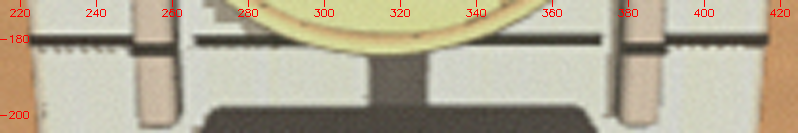

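```bash
python3 -m pendant '{"claw":[0,0,0,0,0,0],"translation":[[0,0.1,0],[0,0.1,0],[0,0.08,0],[0,0.04,0],[0,0,0],[0,0,0]],"dr":[[0,0,0],[0,0,0],[0,0,0],[0,0,0],[0,0,0],[0,0,0]]}'
python3 - <<'E'
from h import *
np.set_printoptions(precision=1,suppress=True)
shot("wrist","w17")
print(car(ctrl.state()["ee_pos"]))
crop("pics/w17.png","pics/w17z.png",215,150,425,250,3.8)
E
```

```text
time_s: 20.8
ee_pos: [514.0, -71.4, -0.1]
tool_rot: [1.0, -0.013, 0.001, 0.001]
wrist_force: [-0.0, -5.7, 3.7]
finger_gap: 0.2
[  0.1 -93.7  -0.1]
```

View pics/w17z.png

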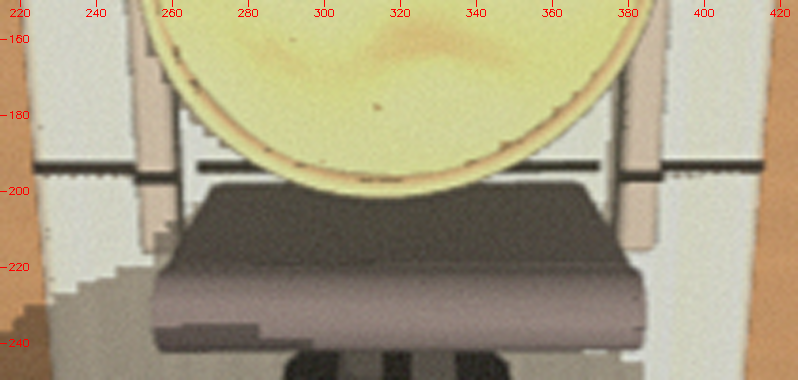

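Run:
```python
from h import *
np.set_printoptions(precision=2,suppress=True)
C=load("w17")
f=lambda n,x,y,z:print(n,car(atz(C,(215+x/3.8-.5,150+y/3.8-.5),z)))
f("face bot L",216,183,10);f("face bot R",575,182.5,10);f("line L",40,166,10);f("line R",760,165,10);f("line mL",230,166.5,10);f("line mR",560,166,10)
```

```text
face bot L [-27.4 -74.2  10. ]
face bot R [ 26.22 -74.22  10.  ]
line L [-53.4  -71.54  10.  ]
line R [ 53.57 -71.57  10.  ]
line mL [-25.21 -71.66  10.  ]
line mR [ 23.89 -71.67  10.  ]
```

```bash
python3 -m pendant '{"claw":[0,0,0,0],"translation":[[0,0.05,0],[0,0.04,0],[0,0,0],[0,0,0]],"dr":[[0,0,0],[0,0,0],[0,0,0],[0,0,0]]}'
python3 - <<'E'
from h import *
np.set_printoptions(precision=1,suppress=True)
shot("wrist","w18")
print(car(ctrl.state()["ee_pos"]))
crop("pics/w18.png","pics/w18z.png",215,150,425,250,3.8)
E
```

```text
time_s: 21.18
ee_pos: [514.1, -69.2, -0.1]
tool_rot: [1.0, -0.013, 0.001, 0.001]
wrist_force: [-1.4, -6.5, 3.7]
finger_gap: 0.1
[  0.2 -91.5  -0.1]
```

View pics/w18z.png

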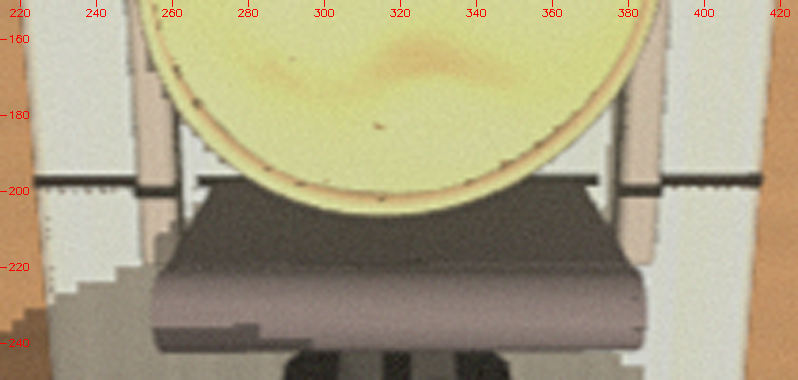

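The face's lower edge now merges with the black line. I'll back off, rise and check it from above.

```bash
python3 -m pendant '{"claw":[0,0,0,0,0,0,0,0],"translation":[[0,-0.2,0],[0,-0.3,0],[0,0,0.5],[0,0,1],[0,0,1],[0,0.5,1],[0,0.5,1],[0,0.3,0.3]],"dr":[[0,0,0],[0,0,0],[0,0,0],[0,0,0],[0,0,0],[0,0,0],[0,0,0],[0,0,0]]}'
python3 -m pendant '{"claw":[0.5,1,1],"translation":[[0,0,0],[0,0,0],[0,0,0]],"dr":[[0,0,0],[0,0,0],[0,0,0]]}'
python3 - <<'E'
from h import *
shot("wrist","w19")
crop("pics/w19.png","pics/w19z.png",230,0,410,240,2.5)
crop("pics/w19.png","pics/w19y.png",245,140,395,210,5)
E
```

```text
time_s: 21.9
ee_pos: [515.6, -47.7, 122.7]
tool_rot: [1.0, -0.013, 0.003, -0.0]
wrist_force: [-0.1, -1.2, 0.1]
finger_gap: -0.2
time_s: 22.15
ee_pos: [512.4, -48.4, 117.7]
tool_rot: [1.0, -0.013, -0.001, -0.0]
wrist_force: [-0.3, -0.5, -0.2]
finger_gap: 35.7
```

View pics/w19z.png

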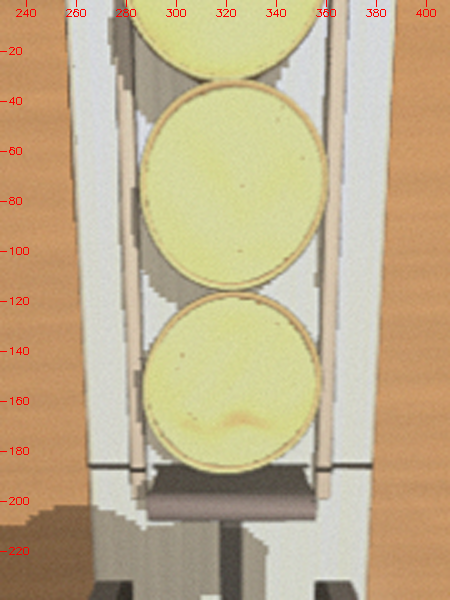

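View pics/w19y.png

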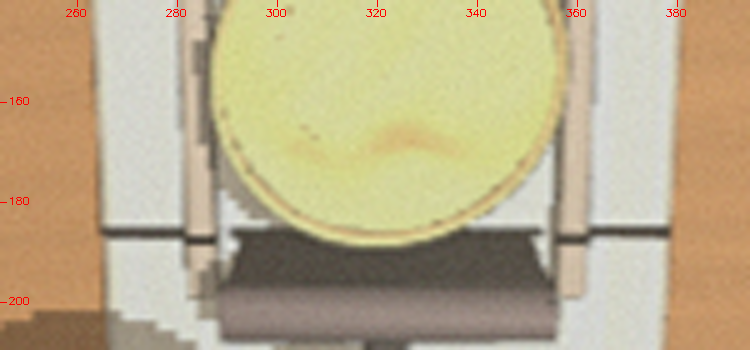

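Run:
```python
from h import *
np.set_printoptions(precision=2,suppress=True)
C=load("w19")
f=lambda n,x,y,z:print(n,car(atz(C,(245+x/5-.5,140+y/5-.5),z)))
f("face bot R",540,233,10);f("face top",400,289,54);f("roll",400,341,54);f("roll",250,341,54);f("line L",110,231,10);f("line R",660,231,10);f("cup back",380,246,53)
```

```text
face bot R [ 29.11 -71.86  10.  ]
face top [  1.71 -71.07  54.  ]
roll [  1.73 -79.95  54.  ]
roll [-23.03 -79.92  54.  ]
line L [-53.17 -71.36  10.  ]
line R [ 52.02 -71.51  10.  ]
cup back [ -1.55 -64.07  53.  ]
```

The retainer is on the line: relative to its earlier position the face comes out at −71.6, against −71.5 for the line. Next is the cover.

```bash
python3 -m pendant '{"claw":[1,1,1,1,1,1,1,1],"translation":[[0,0.5,0.6],[0,1,0.6],[-0.1,1,0.6],[-0.1,1,0.6],[-0.1,1,0.6],[-0.1,1,0],[-0.1,1,0],[-0.1,1,0]],"dr":[[0,0,0],[0,0,2],[0,0,2],[0,0,2],[0,0,2],[0,0,2],[0,0,2],[0,0,2]]}'
python3 -m pendant '{"claw":[1,1,1,1,1,1,1,1],"translation":[[-0.1,1,0],[-0.1,1,0],[-0.1,1,0],[0,1,0],[0,1,0],[0,0.7,0],[0,0.3,0],[0,0,0]],"dr":[[0,0,2],[0,0,1.5],[0,0,0],[0,0,0],[0,0,0],[0,0,0],[0,0,0],[0,0,0]]}'
python3 -m pendant '{"claw":[1],"translation":[[0,0,0]],"dr":[[0,0,0]]}'
python3 - <<'E'
from h import *
shot("wrist","w20");shot("top","t20");shot("side","s20")
crop("pics/w20.png","pics/w20z.png",0,0,640,400,1.25)
crop("pics/s20.png","pics/s20z.png",200,130,300,230,6)
E
```

```text
time_s: 22.87
ee_pos: [497.9, 139.7, 193.0]
tool_rot: [0.994, 0.11, -0.001, 0.0]
wrist_force: [-0.0, -0.3, -0.1]
finger_gap: 85.8
time_s: 23.53
ee_pos: [490.7, 289.9, 192.6]
tool_rot: [0.99, 0.14, -0.001, 0.0]
wrist_force: [0.8, -0.1, -0.5]
finger_gap: 85.3
time_s: 23.62
ee_pos: [490.8, 288.2, 193.1]
tool_rot: [0.99, 0.14, -0.001, 0.001]
wrist_force: [-0.7, -0.3, 0.3]
finger_gap: 85.4
```

View pics/w20z.png

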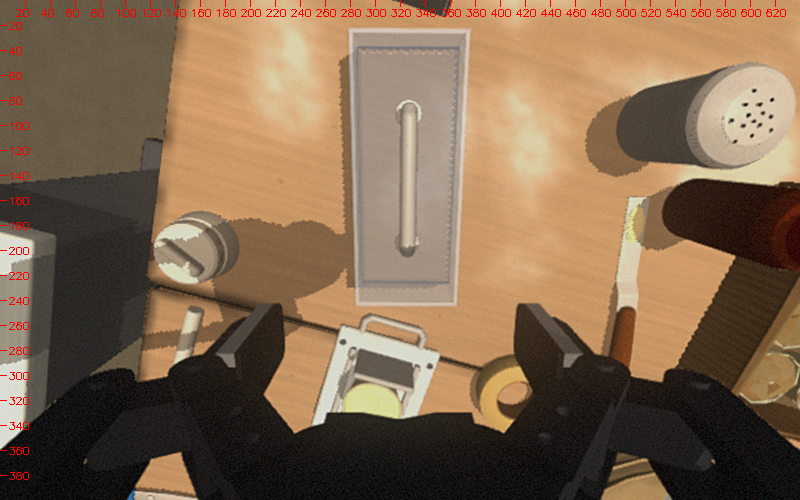

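View pics/s20z.png

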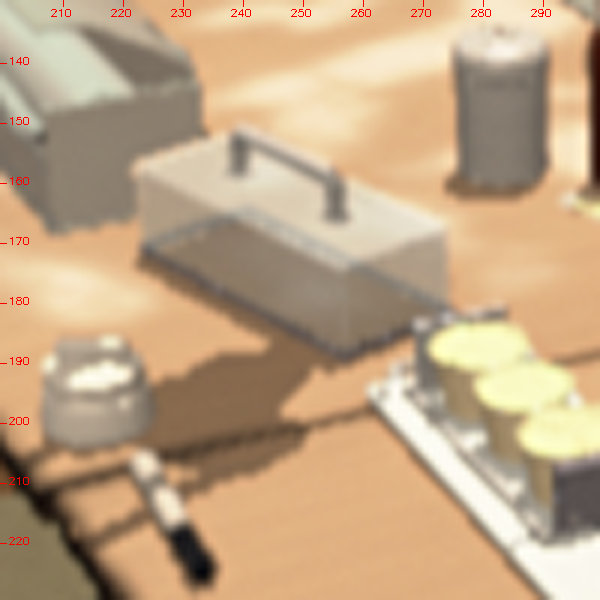

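Run:
```python
from h import *
np.set_printoptions(precision=1,suppress=True)
C=load("w20");S=cam("side");T=cam("top")
w=lambda x,y:(x/1.25-.5,y/1.25-.5)
s=lambda x,y:(200+x/6-.5,130+y/6-.5)
a=w(409,104);b=w(408,248)
print("far end",tri([(C,a),(S,s(241,136))]),"near end",tri([(C,b),(S,s(340,181))]))
pa,pb=atz(C,a,98),atz(C,b,98);print(pa,pb,np.linalg.norm(pa-pb),(pa+pb)/2,"yaw",np.degrees(np.arctan2(-(pa-pb)[0],(pa-pb)[1])))
c=[atz(C,w(*q),65) for q in((349,29),(470,30),(456,305),(356,304))]
for q in c:print(q)
print("centre",np.mean(c,0),[np.linalg.norm(c[i]-c[(i+1)%4]) for i in range(4)])
for i,j in((3,0),(2,1)): d=c[j]-c[i];print("yaw",np.degrees(np.arctan2(-d[0],d[1])))
# base corners
c=[atz(C,w(*q),0) for q in((357,47),(461,47),(450,284),(361,283))]
for q in c:print(q)
print("centre",np.mean(c,0),[np.linalg.norm(c[i]-c[(i+1)%4]) for i in range(4)])
for i,j in((3,0),(2,1)): d=c[j]-c[i];print("yaw",np.degrees(np.arctan2(-d[0],d[1])))
q=ctrl.state()["tool_rot"];print("tool yaw",np.degrees(2*np.arctan2(q[1],q[0])))
```

```text
far end (array([474.5, 376.7,  86.7]), array([3.7, 3.7])) near end (array([502.5, 277. ,  87.3]), array([3., 3.]))
[471.1 376.9  98. ] [498.6 280.8  98. ] 100.0236334592591 [484.8 328.9  98. ] yaw 15.989035207338071
[415.5 416.4  65. ]
[498.8 439.5  65. ]
[555.9 234.9  65. ]
[472.8 211.8  65. ]
centre [485.7 325.6  65. ] [np.float64(86.48273075922182), np.float64(212.4860022182333), np.float64(86.27939461523064), np.float64(212.39346882454842)]
yaw 15.647243696376826
yaw 15.59235583499227
[413.5 418.6   0. ]
[501.1 443.7   0. ]
[560.4 230.7   0. ]
[472.  206.3   0. ]
centre [486.7 324.8   0. ] [np.float64(91.16772607221446), np.float64(221.0726222157744), np.float64(91.72838866482982), np.float64(220.1664185468676)]
yaw 15.408277848165469
yaw 15.554727762058715
tool yaw 15.953144358557289
```

```bash
python3 -m pendant '{"claw":[1,1,1,0.7,0.7,0.7,0.7,0.7],"translation":[[-0.1,0.6,0],[-0.1,0.6,-0.6],[0,0.3,-1],[0,0,-1],[0,0,-1],[0,0,-0.7],[0,0,0],[0,0,0]],"dr":[[0,0,-0.3],[0,0,0],[0,0,0],[0,0,0],[0,0,0],[0,0,0],[0,0,0],[0,0,0]]}'
python3 - <<'E'
from h import *
shot("wrist","w21")
crop("pics/w21.png","pics/w21z.png",120,50,520,350,1.95)
E
```

```text
time_s: 24.43
ee_pos: [485.8, 325.5, 86.4]
tool_rot: [0.991, 0.136, -0.001, 0.0]
wrist_force: [0.3, 0.1, 0.5]
finger_gap: 59.7
```

View pics/w21z.png

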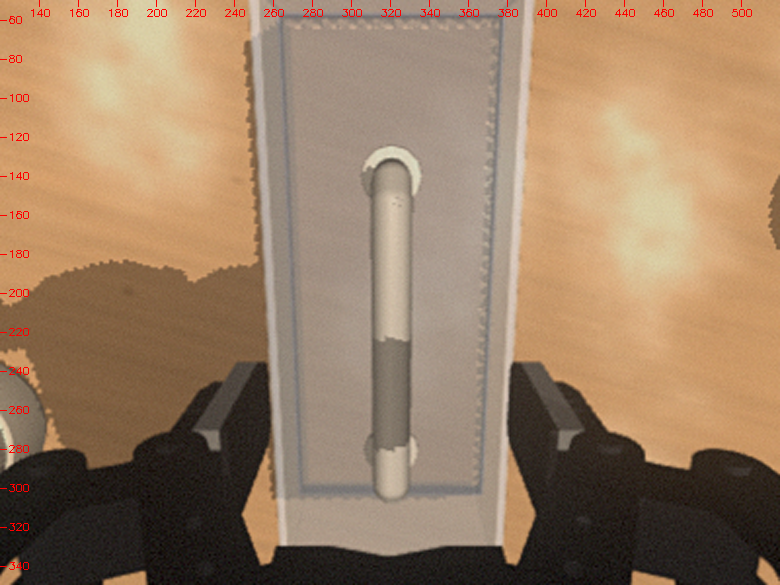

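Run:
```python
from h import *
np.set_printoptions(precision=1,suppress=True)
C=load("w21");B=load("w20")
w=lambda x,y:(120+x/1.95-.5,50+y/1.95-.5)
a,b=w(391,160),w(392,500)
for z in(93,98):
    pa,pb=atz(C,a,z),atz(C,b,z);print(z,pa,pb,np.linalg.norm(pa-pb),(pa+pb)/2,"yaw",np.degrees(np.arctan2(-(pa-pb)[0],(pa-pb)[1])))
print(tri([(C,a),(B,(326.7,80.5))]),tri([(C,b),(B,(325.9,202))]))
s=ctrl.state();print(s["ee_pos"],s["joint_pos"])
```

```text
93 [470.5 379.6  93. ] [500.4 274.6  93. ] 109.15979317920123 [485.5 327.1  93. ] yaw 15.87355639300923
98 [470.5 379.8  98. ] [499.5 277.9  98. ] 105.97020638667186 [485.  328.9  98. ] yaw 15.873556393009267
(array([470.6, 379.4,  90. ]), array([0., 0.])) (array([499.9, 276.4,  95.7]), array([0., 0.]))
[486.8 326.2  87.6] [ 0.5  0.4  1.6 -0.   1.1  0.2]
```

```bash
python3 -m pendant '{"claw":[0.7,0.7,0.7,0.7,0.7,0.7],"translation":[[-0.02,0.04,-0.5],[0,0,-0.6],[0,0,-0.4],[0,0,-0.3],[0,0,0],[0,0,0]],"dr":[[0,0,0],[0,0,0],[0,0,0],[0,0,0],[0,0,0],[0,0,0]]}'
python3 -m pendant '{"claw":[0.4,0.3,0.2,0.1,0,0,0],"translation":[[0,0,0],[0,0,0],[0,0,0],[0,0,0],[0,0,0],[0,0,0],[0,0,0]],"dr":[[0,0,0],[0,0,0],[0,0,0],[0,0,0],[0,0,0],[0,0,0],[0,0,0]]}' 50
python3 - <<'E'
from h import *
shot("wrist","w22");shot("side","s22")
crop("pics/w22.png","pics/w22z.png",120,50,520,350,1.95)
crop("pics/s22.png","pics/s22z.png",200,100,320,220,5)
E
```

```text
time_s: 24.98
ee_pos: [485.9, 327.7, 42.2]
tool_rot: [0.991, 0.137, 0.0, -0.0]
wrist_force: [0.3, -0.3, -0.1]
finger_gap: 59.7
time_s: 25.57
ee_pos: [486.1, 327.9, 42.4]
tool_rot: [0.991, 0.137, 0.001, -0.0]
wrist_force: [0.2, -0.0, 4.6]
finger_gap: 10.2
```

View pics/w22z.png

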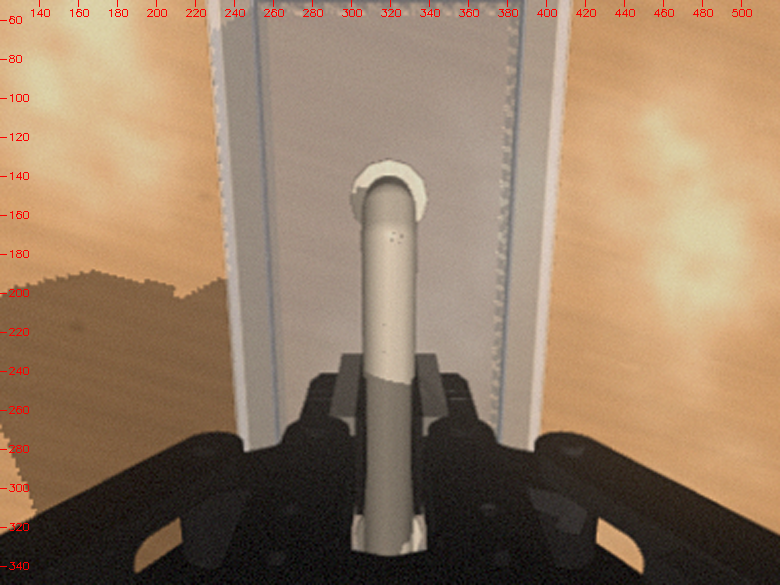

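View pics/s22z.png

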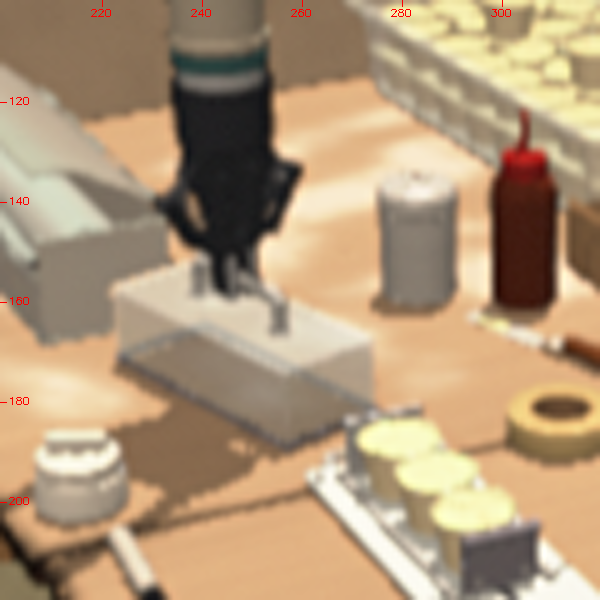

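```bash
python3 -m pendant '{"claw":[0,0,0,0,0,0,0,0],"translation":[[0,0,0.2],[0,0,0.5],[0,0,0.8],[0,0,1],[0,0,1],[0,0,0.5],[0,0,0],[0,0,0]],"dr":[[0,0,0],[0,0,0],[0,0,0],[0,0,0],[0,0,0],[0,0,0],[0,0,0],[0,0,0]]}'
python3 - <<'E'
from h import *
shot("wrist","w23");shot("side","s23")
crop("pics/w23.png","pics/w23z.png",120,0,520,300,1.95)
crop("pics/s23.png","pics/s23z.png",200,60,320,220,4.4)
E
```

```text
time_s: 26.33
ee_pos: [485.0, 327.5, 141.5]
tool_rot: [0.991, 0.137, -0.0, 0.0]
wrist_force: [0.3, 0.3, -3.7]
finger_gap: 10.0
```

View pics/w23z.png

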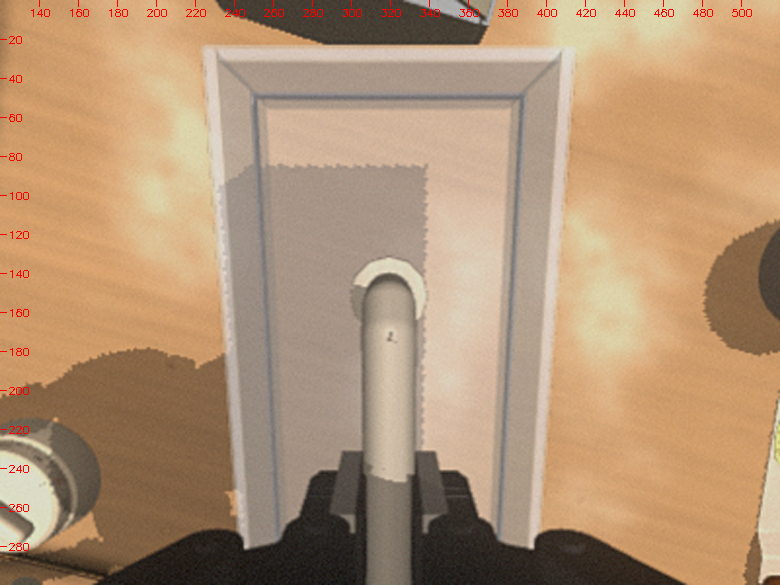

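View pics/s23z.png

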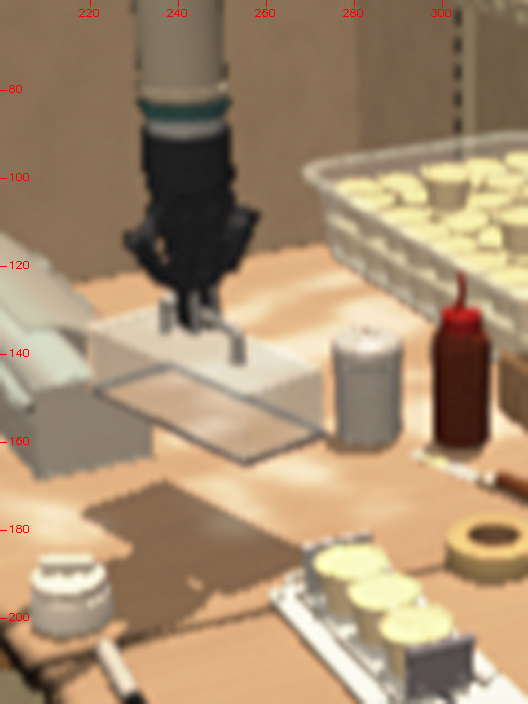

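Run:
```python
from h import *
import json
np.set_printoptions(precision=1,suppress=True)
d=json.load(open("pics/w23.json"));C=load("w23");e=np.array(d["ee_pos"]);Rt=R.from_quat(d["tool_rot"]).as_matrix()
w=lambda x,y:(120+x/1.95-.5,y/1.95-.5)
def t(n,x,y,z): p=atz(C,w(x,y),z);print(n,Rt.T@(p-e),p)
zb=e[2]-42.4
t("top far L",206,46,zb+65);t("top far R",575,46,zb+65);t("top L near",241,520,zb+65);t("top R near",544,520,zb+65)
t("bot far L",253,96,zb);t("bot far R",525,96,zb);t("bot L near",276,520,zb);t("bot R near",500,520,zb)
t("handle far end",388,272,zb+95)
```

```text
top far L [ -43.1 -104.9  -22.6] [415.1 416.8 164.1]
top far R [  42.6 -104.9  -22.6] [497.6 440.  164.1]
top L near [-43.   16.7 -22.6] [448.2 299.8 164.1]
top R near [ 43.7  16.6 -22.6] [531.6 323.3 164.1]
bot far L [ -46.4 -106.7   42.4] [411.4 417.6  99.1]
bot far R [  45.2 -106.7   42.4] [499.6 442.4  99.1]
bot L near [-46.6  50.9  42.4] [454.  265.9  99.1]
bot R near [44.4 50.9 42.4] [541.6 290.6  99.1]
handle far end [ -0.8 -55.6 -52.6] [469.2 380.8 194.1]
```

```bash
python3 -m pendant '{"claw":[0,0,0,0,0,0,0,0],"translation":[[0,-0.2,0],[0.1,-0.5,0],[0.1,-0.8,0],[0.1,-0.9,0],[0.1,-0.9,0],[0.1,-0.9,0],[0.1,-0.9,0],[0.1,-0.9,0]],"dr":[[0,0,0],[0,0,-1],[0,0,-1.9],[0,0,-1.9],[0,0,-1.9],[0,0,-1.9],[0,0,-1.9],[0,0,-1.9]]}'
python3 -m pendant '{"claw":[0,0,0,0,0,0,0,0],"translation":[[0.1,-0.9,0],[0.1,-0.9,0],[0.1,-0.9,0],[0.1,-0.9,0],[0.1,-0.8,0],[0.08,-0.6,0],[0,-0.3,0],[0,-0.1,0]],"dr":[[0,0,-1.9],[0,0,-1.9],[0,0,-1],[0,0,0],[0,0,0],[0,0,0],[0,0,0],[0,0,0]]}'
python3 -m pendant '{"claw":[0,0,0],"translation":[[0,0,0],[0,0,0],[0,0,0]],"dr":[[0,0,0],[0,0,0],[0,0,0]]}'
python3 - <<'E'
from h import *
np.set_printoptions(precision=2,suppress=True)
s=ctrl.state();q=s["tool_rot"];print(s["ee_pos"],np.degrees(2*np.arctan2(q[1],q[0])))
E
```

```text
time_s: 27.1
ee_pos: [502.4, 175.3, 141.0]
tool_rot: [1.0, 0.028, -0.001, 0.001]
wrist_force: [0.4, 0.1, -2.9]
finger_gap: 10.2
time_s: 27.77
ee_pos: [516.9, 40.8, 141.2]
tool_rot: [1.0, -0.014, -0.001, 0.0]
wrist_force: [-0.8, -0.6, -1.7]
finger_gap: 10.0
time_s: 28.02
ee_pos: [517.2, 43.4, 141.7]
tool_rot: [1.0, -0.013, -0.0, -0.0]
wrist_force: [-0.3, 0.3, -2.4]
finger_gap: 10.3
[517.24  43.43 141.66] -1.4326736829763744
```

```bash
python3 -m pendant '{"claw":[0,0,0,0,0,0,0],"translation":[[0,-0.12,-0.2],[0,0,-0.4],[0,0,-0.4],[0,0,-0.3],[0,0,-0.15],[0,0,0],[0,0,0]],"dr":[[0,0,0],[0,0,0],[0,0,0],[0,0,0],[0,0,0],[0,0,0],[0,0,0]]}'
python3 - <<'E'
from h import *
shot("wrist","w24");shot("side","s24");shot("top","t24")
crop("pics/w24.png","pics/w24z.png",160,0,480,300,2)
crop("pics/s24.png","pics/s24z.png",220,120,360,260,4.5)
E
```

```text
time_s: 28.6
ee_pos: [517.4, 39.7, 105.1]
tool_rot: [1.0, -0.013, -0.0, -0.0]
wrist_force: [0.1, 0.3, -3.6]
finger_gap: 9.7
```

View pics/w24z.png

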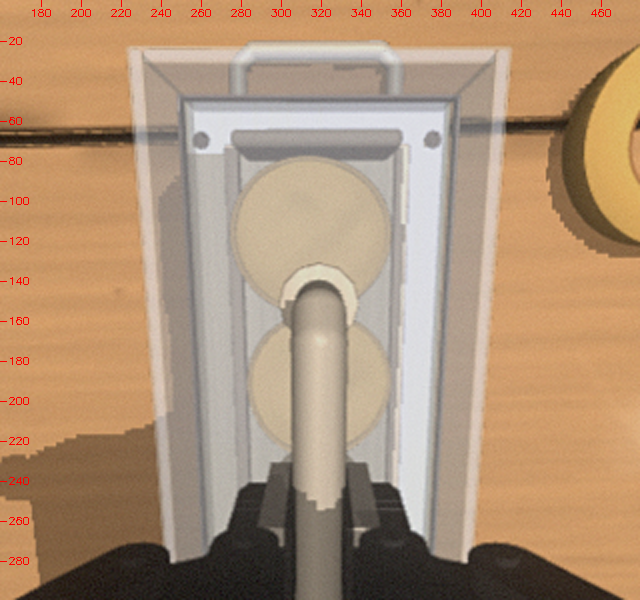

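View pics/s24z.png

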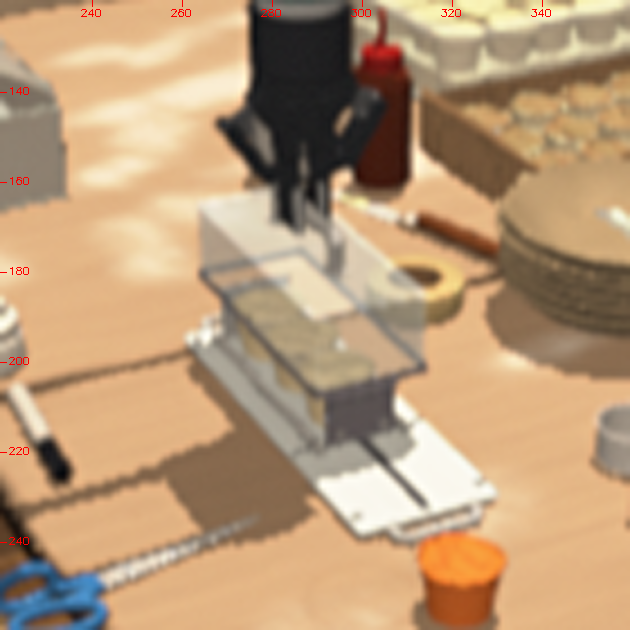

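Run:
```python
from h import *
import json
np.set_printoptions(precision=1,suppress=True)
C=load("w24");e=json.load(open("pics/w24.json"))["ee_pos"];print("tcp",e,car(e))
w=lambda x,y:(160+x/2-.5,y/2-.5)
def t(n,x,y,z): print(n,car(atz(C,w(x,y),z)))
zb=e[2]-42.4
t("top far L",127,46,zb+65);t("top far R",512,46,zb+65);t("top nL",168,560,zb+65);t("top nR",470,560,zb+65)
t("bot far L",180,98,zb);t("bot far R",460,98,zb);t("bot nL",208,540,zb);t("bot nR",430,540,zb)
t("stop top outer L",232,130,55);t("stop outer R",402,130,55);t("curb oL",225,300,16)
t("plate edge L",190,250,10)
crop("pics/w24.png","pics/w24y.png",230,20,410,120,4.2)
```

```text
tcp [517.3673891073926, 39.725167072289295, 105.06328427645556] [  0.9  17.5 105.1]
top far L [-42.9 122.5 127.7]
top far R [ 44.2 122.3 127.7]
top nL [-42.4  -7.6 127.7]
top nR [ 42.9  -7.7 127.7]
bot far L [-45.2 124.2  62.7]
bot far R [ 46.8 124.   62.7]
bot nL [-43.9 -36.5  62.7]
bot nR [ 44.2 -36.6  62.7]
stop top outer L [-29.5 115.6  55. ]
stop outer R [ 29.1 115.5  55. ]
curb oL [-40.4  53.3  16. ]
plate edge L [-55.6  74.2  10. ]
```

View pics/w24y.png

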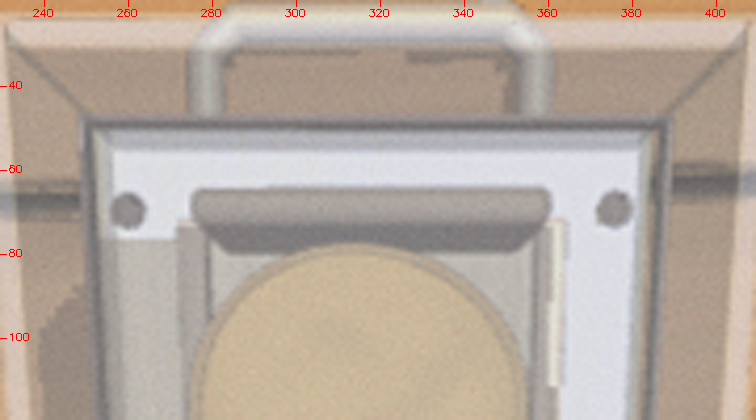

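```bash
python3 -m pendant '{"claw":[0,0,0,0,0,0,0,0],"translation":[[-0.02,0.04,-0.1],[0,0,-0.25],[0,0,-0.3],[0,0,-0.3],[0,0,-0.3],[0,0,-0.2],[0,0,-0.1],[0,0,0]],"dr":[[0,0,0],[0,0,0],[0,0,0],[0,0,0],[0,0,0],[0,0,0],[0,0,0],[0,0,0]]}'
python3 - <<'E'
from h import *
shot("wrist","w25");shot("side","s25")
crop("pics/w25.png","pics/w25z.png",160,0,480,300,2)
crop("pics/s25.png","pics/s25z.png",220,140,360,260,4.5)
E
```

```text
time_s: 29.42
ee_pos: [516.4, 40.7, 65.8]
tool_rot: [1.0, -0.013, -0.001, -0.0]
wrist_force: [-0.6, 0.4, -1.9]
finger_gap: 10.2
```

View pics/w25z.png

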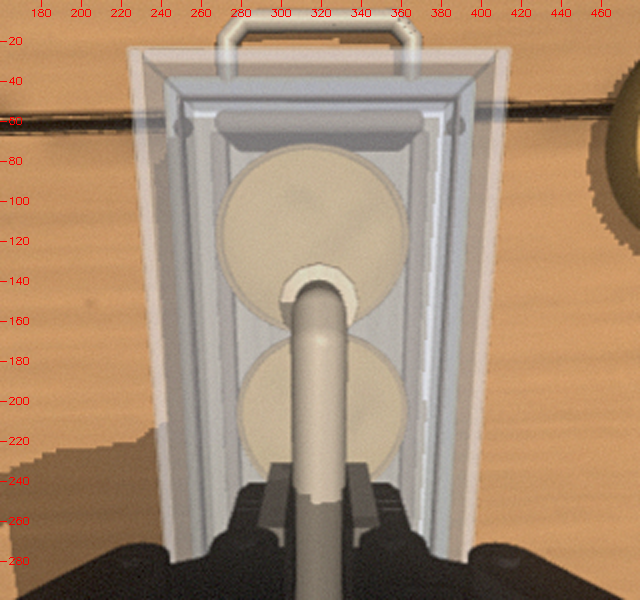

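View pics/s25z.png

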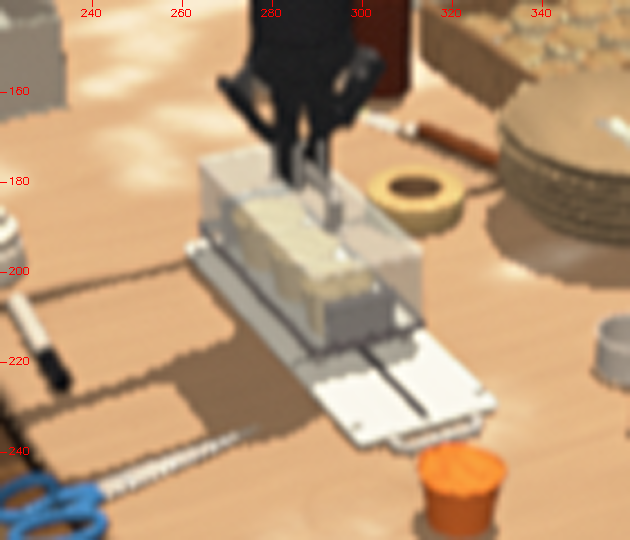

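The cover is down round the retainer and stop with no contact force. I'll lower it the last 13 mm gently.

```bash
python3 -m pendant '{"claw":[0,0,0,0,0,0,0],"translation":[[0,0,-0.14],[0,0,-0.14],[0,0,-0.1],[0,0,-0.06],[0,0,-0.04],[0,0,0],[0,0,0]],"dr":[[0,0,0],[0,0,0],[0,0,0],[0,0,0],[0,0,0],[0,0,0],[0,0,0]]}'
```

```text
time_s: 30.1
ee_pos: [517.1, 40.7, 54.8]
tool_rot: [1.0, -0.013, 0.0, -0.0]
wrist_force: [-0.2, 0.7, -2.6]
finger_gap: 9.9
```

```bash
python3 -m pendant '{"claw":[0,0,0,0,0],"translation":[[0,0,-0.04],[0,0,-0.04],[0,0,-0.02],[0,0,0],[0,0,0]],"dr":[[0,0,0],[0,0,0],[0,0,0],[0,0,0],[0,0,0]]}'
python3 -m pendant '{"claw":[0,0,0,0],"translation":[[0,0,-0.02],[0,0,-0.02],[0,0,0],[0,0,0]],"dr":[[0,0,0],[0,0,0],[0,0,0],[0,0,0]]}'
python3 - <<'E'
from h import *
shot("wrist","w26");shot("side","s26")
crop("pics/w26.png","pics/w26z.png",160,0,480,300,2)
crop("pics/s26.png","pics/s26z.png",220,140,360,260,4.5)
E
```

```text
time_s: 30.52
ee_pos: [517.0, 40.6, 52.3]
tool_rot: [1.0, -0.013, 0.0, 0.0]
wrist_force: [0.3, -0.1, -2.6]
finger_gap: 10.2
time_s: 30.85
ee_pos: [517.1, 40.7, 51.9]
tool_rot: [1.0, -0.013, 0.0, 0.0]
wrist_force: [-2.4, -0.3, 5.0]
finger_gap: 10.1
```

View pics/w26z.png

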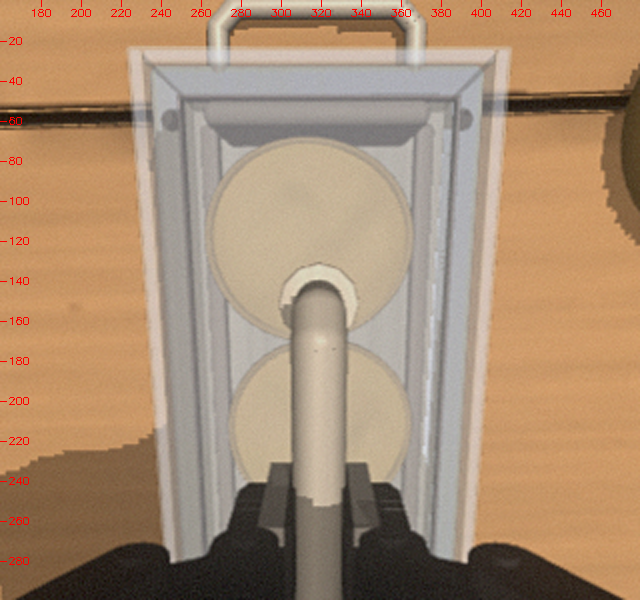

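View pics/s26z.png

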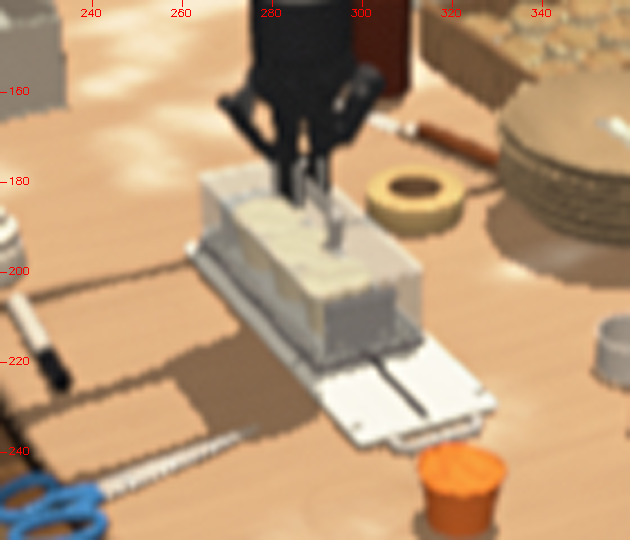

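Contact came at TCP z≈52, which is the expected deck height. Releasing.

```bash
python3 -m pendant '{"claw":[0.2,0.4,0.6,0.8,0.8,0.8],"translation":[[0,0,0],[0,0,0],[0,0,0],[0,0,0],[0,0,0],[0,0,0]],"dr":[[0,0,0],[0,0,0],[0,0,0],[0,0,0],[0,0,0],[0,0,0]]}'
python3 -m pendant '{"claw":[0.8,0.8,0.8,0.8,0.8,0.8,0.8,0.8],"translation":[[0,0,0.2],[0,0,0.5],[0,0,1],[0,0,1],[0,0,1],[0,-0.5,1],[0,-0.5,0.5],[0,0,0]],"dr":[[0,0,0],[0,0,0],[0,0,0],[0,0,0],[0,0,0],[0,0,0],[0,0,0],[0,0,0]]}'
python3 - <<'E'
from h import *
shot("wrist","w27");shot("side","s27")
crop("pics/w27.png","pics/w27z.png",200,0,440,300,2)
crop("pics/s27.png","pics/s27z.png",220,140,360,260,4.5)
E
```

```text
time_s: 31.45
ee_pos: [517.1, 40.6, 51.1]
tool_rot: [1.0, -0.013, 0.0, 0.0]
wrist_force: [-0.3, -1.0, 0.1]
finger_gap: 68.3
time_s: 32.12
ee_pos: [519.6, 13.9, 185.0]
tool_rot: [1.0, -0.013, 0.004, 0.001]
wrist_force: [0.3, -0.6, -1.0]
finger_gap: 68.5
```

View pics/w27z.png

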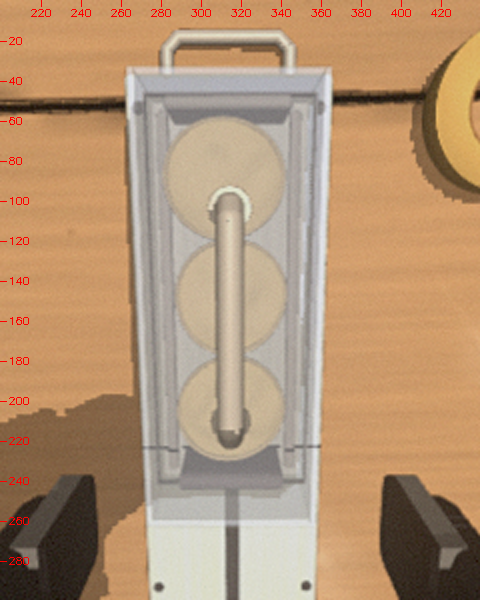

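View pics/s27z.png

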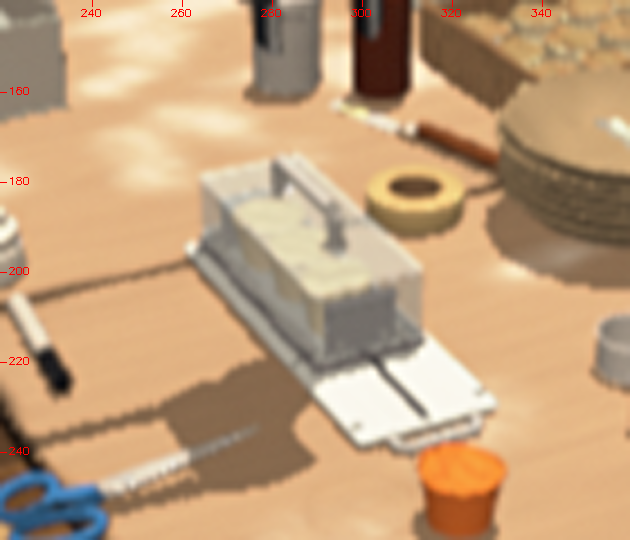

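```bash
python3 -m pendant '{"claw":[0.8,0.8],"translation":[[0,0,0],[0,0,0]],"dr":[[0,0,0],[0,0,0]]}'
python3 - <<'E'
from h import *
np.set_printoptions(precision=1,suppress=True)
shot("wrist","w28")
crop("pics/w28.png","pics/w28z.png",250,20,380,120,6)
crop("pics/w28.png","pics/w28y.png",250,190,380,290,6)
E
```

```text
time_s: 32.38
ee_pos: [515.9, 16.3, 179.8]
tool_rot: [1.0, -0.013, -0.001, -0.0]
wrist_force: [-0.5, -0.3, 1.8]
finger_gap: 68.3
```

View pics/w28z.png

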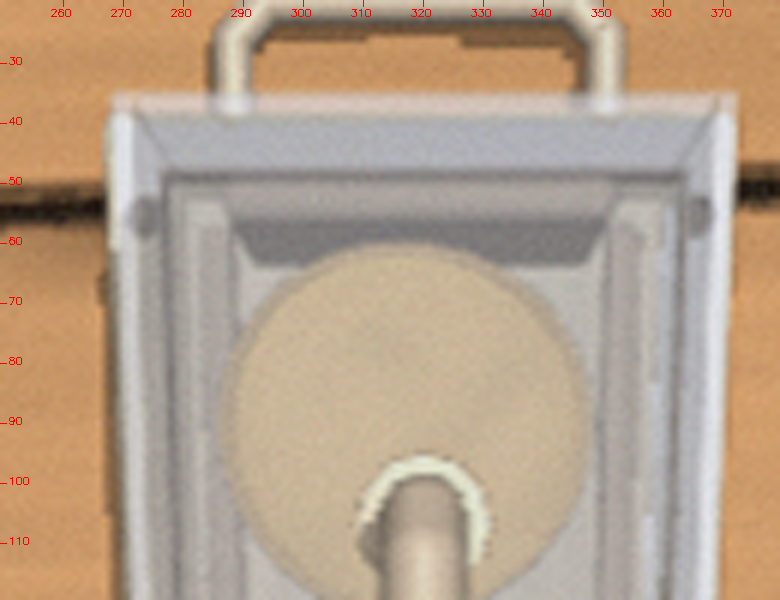

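View pics/w28y.png

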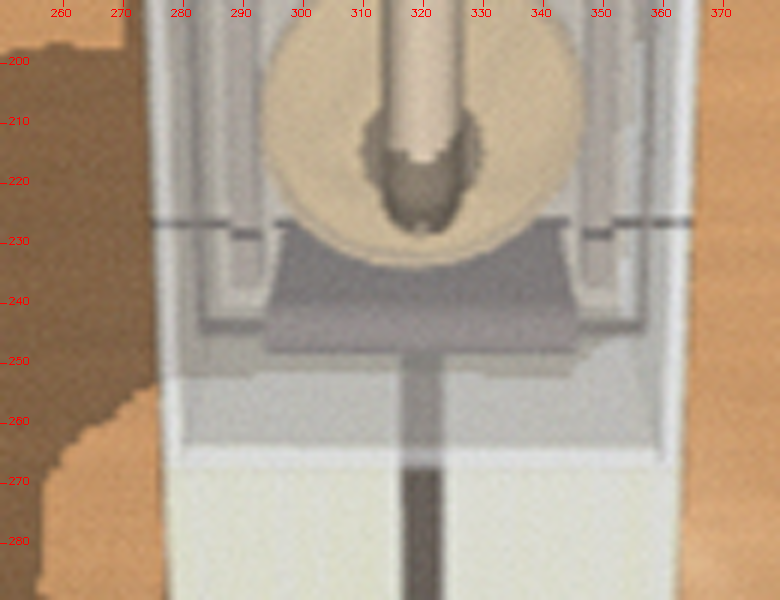

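Run:
```python
from h import *
np.set_printoptions(precision=1,suppress=True)
C=load("w28")
def t(n,x,y,z,v0): print(n,car(atz(C,(250+x/6-.5,v0+y/6-.5),z)))
t("bot far L",164,174,11,20);t("bot far R",684,175,11,20);t("bot near L",200,326,11,190);t("bot near R",646,324,11,190)
t("top far L",110,95,75,20);t("top far R",738,95,75,20);t("top near L",166,468,75,190);t("top near R",682,467,75,190)
t("lineL",150,223,10,190);t("lineR",695,223,10,190);t("face bot",300,221,10,190);t("face bot",555,220,10,190);t("roll",420,352,54,190)
```

```text
bot far L [-44.5 125.   11. ]
bot far R [ 45.1 124.6  11. ]
bot near L [-45.5 -93.4  11. ]
bot near R [ 45.3 -93.   11. ]
top far L [-43.4 122.7  75. ]
top far R [ 43.9 122.5  75. ]
top near L [-43.7 -91.3  75. ]
top near R [ 43.8 -91.1  75. ]
lineL [-55.  -71.5  10. ]
lineR [ 54.6 -71.6  10. ]
face bot [-24.8 -71.1  10. ]
face bot [ 26.5 -70.9  10. ]
roll [ -0.6 -79.6  54. ]
```

The cover's lower edge measures −44.5…+45 across and −93…+125 along. That puts its centre at (0, 16), level and square. All three cups are upright, the retainer is on the line, and the gripper is well clear, so I'm handing in.

```bash
python3 -c "
from bench import ctrl
print(ctrl.state()['time_s']);print(ctrl.close_job())"
```

```text
32.4333
the job is handed in; nothing more can be done
None
```

The carrier is packed and the job was handed in at 32.4 s. Both loose cups went into the lane beside the first, the retainer was pushed to the line, and the cover was seated and released. I did not touch the other things on the worktop.

**Last checks, from the wrist camera, in carrier coordinates:**
- **Cups:** all three stand upright in a row, with about 7 mm between the last cup and the line.
- **Retainer:** the face read −71.6 to −71.9 mm before the cover went on, against −71.5 mm for the line in the same pictures. Seen through the cover afterwards it read about −71.0 mm. That leaves it on the line within about 0.5 mm, but I can't say on which side.
- **Cover:** its centre is at about (0, +16) mm against the wanted (0, +15), square to the lane. Its lower edge is at deck height and it met the deck at the expected height. The gripper was about 130 mm higher, touching nothing, when I handed in.

**What disagreed:**
- **Fingertips:** in both the side and wrist pictures they sat about 35 mm behind the reported TCP. My first grasp closed above a cup without touching it, and I used the measured offset from then on.
- **Wrist-camera sizes:** they came out 2–4 % off the stated ones, and one cup's rim height read 35 mm instead of 42.
- **Gap on the handle:** the reported gap was about 10 mm on the 12 mm bar, but the hold was firm.

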